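# Return the washed droppers to their stain bottles and hang up the drain rack

### The arm

A 7-joint arm with a two-finger parallel gripper is mounted at the origin on the work surface. World frame = base frame: x ahead of the robot, y to its left, z up, the work surface at z = 0. Lengths are in m, angles in rad, forces in N, time in s.
With the tool pointing down it reaches from about 0.425 to 0.925 m from the base axis. Payload 6.8 kg.
Tool frame: the origin (TCP) lies at the very end of the fingers, on their centre line; the grasp point (between the pads) lies 19 mm behind it (r.grip_depth is the distance from the TCP to the grasp point, in m); z points along the fingers, y is the line along which they close (so a half turn about z gives the same grasp; the last joint's range is limited). The gripper opens to 85 mm and grips with 20 to 120 N. Pads are 22 mm wide; open, the fingers measure 114 mm over their backs; the gripper's body (76 mm by 85 mm) begins 54 mm behind the grasp point. The pads swing forward as they close: fully open they stand 13 mm farther back than shut.
Start: joints at [-1.399, 0.477, 0.022, 1.555, -0.011, 1.109, -0.083], TCP at [0.186, 0.649, 0.231] pointing down, gripper open.
Joint ranges: [-2.96, 2.96], [-0.34, 2.1], [-1.41, 1.46], [0.24, 2.44], [-1.37, 4.51], [0.17, 1.92], [-2.96, 2.96]. Speed limits (rad/s): [2.39, 2.39, 3.14, 3.14, 3.14, 3.14, 3.14].

### API

Orientations are given as a rotation vector (axis times angle).
In Python, from workcell import get_state, camera, r gives the robot as it stands.
- The arm moves only by the tool arm_command, never from a script. Its argument "moves" is a list of rows, each an object with "hand": the finger opening in mm, from 0 to 85.4; "xyz": the shift along the world's x, y, z in mm, a list of three; "turn": the turn, a rotation vector about the world's x, y, z in degrees, a list of three. A call has 1 to 12 rows; each row is the pose to reach, as a shift and turn from the pose commanded when the call began; what a row does not reach only later rows make up. A row lasts 1/12 s, in which the tool goes at most 41.7 mm and 7.16 degrees, less where a joint would pass 70% of its speed; a pose out of reach is approached as far as the arm can. A call with a gripper value outside its range is refused whole. The fingers move at their own pace and stop on an object; the grip force is fixed at half the most. Time passes only in rows, so rows that repeat a pose let the fingers close. It gives the time, the measured TCP pose, the force, the opening and the grip force at its end, in the units of the state.
- get_state(): the state, without advancing time (a new reading comes with each control period).
- camera(name): name is "scene" or "side" or "wrist"; returns a dict with "img" (420x560x3 uint8, red, green, blue), "depth" (420x560 float32, m along the optical axis (not along the pixel's ray), 0 where there is no reading), "intrinsics" (3x3 intrinsics, pixels), "rvec" (rotation vector, rad) and "tvec" (3), from world to camera coordinates, as OpenCV has them; the wrist camera has in their place "hand_eye" (4x4, takes a point from camera to tool coordinates, whose origin is the TCP and whose axes are the flange's). Camera axes: x right, y down, z forward; pixel columns grow to the right and rows downward; lengths in m; the calibration is good to about 2 mm. A picture is of the moment at which its call begins: read the wrist's pose just before it.
- r.sign_off(): hands the job in; it is judged then, once.
The state is a dict: "clock": time; "q": joint angles; "qd": joint speeds; "joint_efforts": joint torques, N m; "tcp_pos": TCP position; "tool_rot": TCP orientation; "ft_force": force on the tool from outside, world axes, zero at the start; "ft_torque": the same for the moment, N m; "width": opening from 0.0 (shut) to 1.0 (fully open); "grasp_force": force on a finger pad.
Only numpy, scipy, OpenCV 4.12 (cv2) and the standard library are available. Lean on these libraries where they do the work, as an engineer would, in place of code of your own. Each camera call takes 0.05 s, during which the arm holds its last target. There are 200 camera calls.

### The job

Put each washed dropper from the drain rack back into the stain bottle of its own colour, pipette first, pushed down until its flange rests on the bottle's rim; a bottle whose dropper is not in the rack stays open. When the rack is empty, hang it by the middle of its handle on the hook of the retort stand, clear of the bench and at rest. Keep the bottles standing upright on the bench and leave the stock bottle, the Petri dish and the slide box where they are.

Things in the scene. Friction and masses are not known exactly. Their poses are not given: they have to be found in the camera images.
- dropper_red: Glass dropper with a red rubber bulb, 112 mm long, 25 g; may be absent. Origin at the tip of its glass pipette, z along it towards the bulb. Pipette 7 mm wide, tapered tip; push-in plug 9.4 mm wide, z 55 to 66; black flange 24 mm wide, z 66 to 72; bulb 18 mm wide, z 72 to 112 (grip here). At the start it hangs upright in a rack hole, flange on the plate.
- dropper_yellow: Glass dropper with a yellow rubber bulb, 112 mm long, 25 g; may be absent. Origin at the tip of its glass pipette, z along it towards the bulb. Pipette 7 mm wide, tapered tip; push-in plug 9.4 mm wide, z 55 to 66; black flange 24 mm wide, z 66 to 72; bulb 18 mm wide, z 72 to 112 (grip here). At the start it hangs upright in a rack hole, flange on the plate.
- dropper_green: Glass dropper with a green rubber bulb, 112 mm long, 25 g; may be absent. Origin at the tip of its glass pipette, z along it towards the bulb. Pipette 7 mm wide, tapered tip; push-in plug 9.4 mm wide, z 55 to 66; black flange 24 mm wide, z 66 to 72; bulb 18 mm wide, z 72 to 112 (grip here). At the start it hangs upright in a rack hole, flange on the plate.
- dropper_blue: Glass dropper with a blue rubber bulb, 112 mm long, 25 g; may be absent. Origin at the tip of its glass pipette, z along it towards the bulb. Pipette 7 mm wide, tapered tip; push-in plug 9.4 mm wide, z 55 to 66; black flange 24 mm wide, z 66 to 72; bulb 18 mm wide, z 72 to 112 (grip here). At the start it hangs upright in a rack hole, flange on the plate.
- bottle_red: Squat amber glass bottle, red band on label, red collar and red ring on the neck, loose, 0.22 kg. 46 mm wide up to z 48, neck 21 mm wide, rim at z 82 mm. Open mouth: round bore 12 mm wide, hollow down to z 8. Origin at the centre of its underside, z up. A dropper that is home rests with its flange on the rim.
- bottle_yellow: Squat amber glass bottle, yellow band on label, yellow collar and yellow ring on the neck, loose, 0.22 kg. 46 mm wide up to z 48, neck 21 mm wide, rim at z 82 mm. Open mouth: round bore 12 mm wide, hollow down to z 8. Origin at the centre of its underside, z up. A dropper that is home rests with its flange on the rim.
- bottle_green: Squat amber glass bottle, green band on label, green collar and green ring on the neck, loose, 0.22 kg. 46 mm wide up to z 48, neck 21 mm wide, rim at z 82 mm. Open mouth: round bore 12 mm wide, hollow down to z 8. Origin at the centre of its underside, z up. A dropper that is home rests with its flange on the rim.
- bottle_blue: Squat amber glass bottle, blue band on label, blue collar and blue ring on the neck, loose, 0.22 kg. 46 mm wide up to z 48, neck 21 mm wide, rim at z 82 mm. Open mouth: round bore 12 mm wide, hollow down to z 8. Origin at the centre of its underside, z up. A dropper that is home rests with its flange on the rim.
- rack: Steel drain rack with a white hole plate, loose, about 0.28 kg, 160 by 160 mm, origin at centre of underside, z up. Hole plate: top at z 92 mm, four 13 mm square holes at x +-60, y +-40. Rigid arch handle of 10 mm bar in the plane x = 0: straight square top bar along y from -56 to 56 mm, centreline at z 160; legs at y +-74. Open between plate and bar, 63 mm high..
- handle_mid (a point): Middle of the handle's top bar, on the bar's centreline; frame as the rack's.
- stand: Short retort stand, fixed: grey base 200 by 110 by 12 mm (x -175 to 25), 12 mm rod 260 mm high, boss at z 220 with a brass hook towards the stand's -x. Origin at the rod's foot, z up. Hook: flat strap 14 mm wide, 5 mm thick, centreline out at z 220 to x -104, down to the bottom of its V-shaped seat at x -125, z 202, up to its tip at x -152, z 225 (tip's top at z 228 mm).
- hook_seat (a point): Where the middle of the handle bar's centreline lies when the rack hangs on the hook: cradled in the hook's V, at stand x -125, z 215 mm; frame as the stand's.
- stock_bottle: Bystander: large amber stock bottle with black cap, 90 mm wide, 200 mm tall, loose; origin at the centre of its underside.
- petri_dish: Bystander: glass Petri dish, 90 mm wide, 14 mm tall, loose; origin at the centre of its underside.
- slide_box: Bystander: white slide box 85 by 100 by 32 mm, loose; origin at the centre of its underside.

How it is judged:
By the outcome, as a careful person would: the job done as asked, in the order asked, and still so for the second after the job is handed in, with the robot touching nothing.
Of dropper_red, dropper_yellow, dropper_green, dropper_blue only 3 to 4 are there at a start; the rules pass over those that are not, and their reading is None.
At some moment in a run one of bottle_red, bottle_yellow, bottle_green, bottle_blue may be knocked a few centimetres aside while the robot is not near it.
It also fails if it takes over 210 s, if anything falls off the work surface, if the arm or the gripper's body presses on something with over 40 N, if the wrist force passes 120 N, or if a joint passes its speed limit or range.

## Working session

There is one attempt and no reset: what is moved stays moved. The work goes in short steps, Python scripts to look and compute and a tool call to move; the robot and the scene stay as the last step left them, time stands still between calls to the robot, and variables do not carry over. Pictures are saved under pics/ and viewed, at most 14 in all, crops included, and the job is handed in when it is done.

Besides the shell and the picture viewer there is one more tool, called after "Emit:" as name(argument=value, ...) on one line, values as JSON. arm_command: Moves the arm, as the interface text tells. Its arguments: {"type":"object","properties":{"moves":{"type":"array"}},"required":["moves"]}

```bash
mkdir -p pics; ls; cat > h.py <<'E'
import numpy as np, cv2
from workcell import get_state, camera, r
def P(c):
    R=cv2.Rodrigues(np.array(c["rvec"],float))[0]; return R,np.array(c["tvec"],float).ravel()
def wristpose(s,c):
    Rt=cv2.Rodrigues(np.array(s["tool_rot"],float))[0]; T=np.eye(4);T[:3,:3]=Rt;T[:3,3]=s["tcp_pos"]
    M=np.linalg.inv(T@np.array(c["hand_eye"])); return M[:3,:3],M[:3,3]
def ray(c,R,t,uv):
    uv=np.atleast_2d(np.array(uv,float)); K=np.array(c["intrinsics"])
    d=(np.linalg.inv(K)@np.c_[uv,np.ones(len(uv))].T).T@R
    return -R.T@t,d
def onplane(c,R,t,uv,z):
    o,d=ray(c,R,t,uv); return o+d*((z-o[2])/d[:,2])[:,None]
def cloud(c,R,t):
    h,w=c["depth"].shape; v,u=np.mgrid[:h,:w]; o,d=ray(c,R,t,np.c_[u.ravel(),v.ravel()])
    X=o+d*c["depth"].reshape(-1,1); X[c["depth"].ravel()==0]=np.nan; return X.reshape(h,w,3)
def save(n,img): cv2.imwrite(f"pics/{n}.png",cv2.cvtColor(img,cv2.COLOR_RGB2BGR))
E
python3 - <<'E'
from h import *
s=get_state();print(s["clock"],s["tcp_pos"],s["tool_rot"],s["ft_force"],s["width"])
for n in("scene","side"):
    c=camera(n);save(n,c["img"]);R,t=P(c);print(n,-R.T@t,R[2],c["intrinsics"][0])
s=get_state();c=camera("wrist");save("wrist",c["img"]);print(np.round(c["hand_eye"],3))
E
```

```text
pics
0.0 [0.18622197 0.64816114 0.23033319] [-4.37955184e-01 -3.11080291e+00  2.94178262e-03] [-0.07212212  1.38217648 -0.3494078 ] 0.9997105444232735
scene [1.46780273 0.03975981 0.7814558 ] [-0.81006738 -0.05443786 -0.58380421] [470.08703244   0.         281.86316367]
side [0.45915946 0.74440058 0.66626223] [ 0.12071339 -0.8215452  -0.55721787] [387.90178977   0.         284.00600206]
[[ 0.001 -0.965 -0.262  0.066]
 [ 1.     0.001 -0.001 -0.001]
 [ 0.001 -0.262  0.965 -0.141]
 [ 0.     0.     0.     1.   ]]
```

View pics/scene.png

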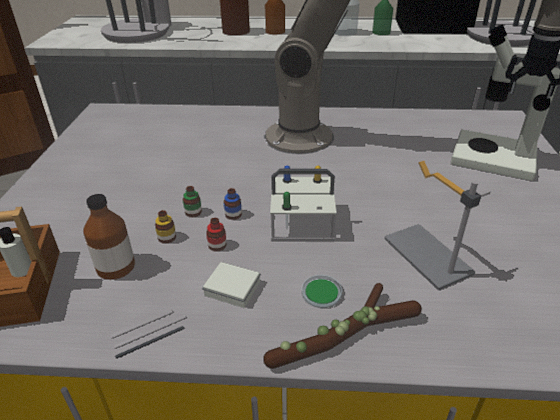

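View pics/side.png

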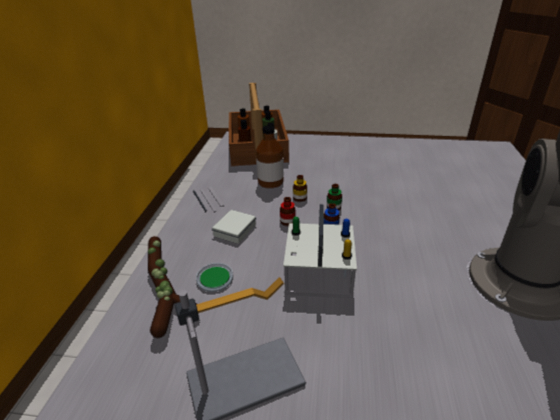

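The scene view shows the rack at about (303,205), with a blue dropper at (287,174), yellow at (318,174) and green at (287,200). There is no red dropper. The bottles are green (192,202), blue (233,204), yellow (166,228) and red (216,235). The stand is on the right, and its hook tip is near (423,165). The side view agrees.

```bash
cat >> h.py <<'E'
HUE={"red":[(0,6),(174,180)],"yellow":[(18,32)],"green":[(50,85)],"blue":[(105,130)]}
def blobs(c,R,t,col,smin=110,vmin=50,amin=8,box=((.3,.95),(-.5,.6),(.02,.3))):
    hsv=cv2.cvtColor(c["img"],cv2.COLOR_RGB2HSV); m=np.zeros(hsv.shape[:2],np.uint8)
    for a,b in HUE[col]: m|=cv2.inRange(hsv,(a,smin,vmin),(b,255,255))
    n,l,st,ce=cv2.connectedComponentsWithStats(m); X=cloud(c,R,t); out=[]
    for i in range(1,n):
        if st[i,4]<amin: continue
        p=X[l==i]; p=p[~np.isnan(p[:,0])]
        if len(p)<5: continue
        md=np.median(p,0)
        if all(a<=v<=b for v,(a,b) in zip(md,box)): out.append((st[i],ce[i],md,p))
    return out
E
python3 - <<'E'
from h import *
for n in("scene","side"):
    c=camera(n);R,t=P(c);X=cloud(c,R,t);print(n)
    for col in HUE:
        for st,ce,md,p in blobs(c,R,t,col): print(col,st,ce.round(1),md.round(3),np.percentile(p,[3,97],axis=0).round(3).tolist())
    # rack plate, bar, base
    q=X.reshape(-1,3);I=c["img"].reshape(-1,3)
    hsv=cv2.cvtColor(c["img"],cv2.COLOR_RGB2HSV).reshape(-1,3)
    def show(nm,k):
        p=q[k]; 
        if len(p)<5: print(nm,len(p));return
        rc=cv2.minAreaRect(p[:,:2].astype(np.float32)); print(nm,len(p),np.median(p,0).round(4),rc)
    reg=(abs(q[:,0]-.55)<.2)&(abs(q[:,1]-.05)<.2)
    show("plate",reg&(abs(q[:,2]-.092)<.006)&(hsv[:,1]<40)&(hsv[:,2]>130))
    show("bar",reg&(q[:,2]>.152)&(q[:,2]<.175)&(hsv[:,1]<80))
    show("base",(abs(q[:,2]-.012)<.004)&(q[:,1]>.15)&(q[:,1]<.6)&(q[:,0]>.4)&(hsv[:,2]<135)&(hsv[:,1]<60))
    k=cv2.inRange(hsv[None],(8,130,80),(22,255,255))[0]>0
    k&=(q[:,2]>.17)&(q[:,2]<.25)&(q[:,1]>.1)
    show("hook",k);p=q[k]
    if len(p): 
        for f in(np.argmin,np.argmax): print([p[f(p[:,j])].round(3).tolist() for j in range(3)])
E
```

```text
scene
red [207 221  17  12 127] [214.8 227.3] [ 0.598 -0.181  0.061] [[0.578, -0.2, 0.056], [0.608, -0.166, 0.078]]
red [156 224   6   5  10] [158.2 226.3] [ 0.583 -0.328  0.051] [[0.575, -0.335, 0.048], [0.587, -0.319, 0.052]]
red [207 233  19  11 105] [215.8 239.3] [ 0.608 -0.179  0.035] [[0.592, -0.202, 0.025], [0.614, -0.162, 0.049]]
yellow [419 161  45  34 244] [440.1 177.9] [0.594 0.329 0.221] [[0.534, 0.293, 0.203], [0.647, 0.363, 0.225]]
yellow [315 166   6   3  15] [317.3 167.1] [0.423 0.062 0.135] [[0.294, 0.057, 0.056], [0.429, 0.073, 0.137]]
yellow [314 174   7   7  37] [317.  177.2] [0.429 0.063 0.107] [[0.424, 0.056, 0.097], [0.434, 0.071, 0.117]]
yellow [156 214  16  12 121] [163.2 220. ] [ 0.574 -0.314  0.06 ] [[0.55, -0.336, 0.054], [0.585, -0.301, 0.075]]
yellow [156 225  19  11 103] [165.3 231.5] [ 0.586 -0.311  0.035] [[0.565, -0.333, 0.026], [0.591, -0.296, 0.043]]
green [184 192  12   8  30] [187.7 196.4] [ 0.468 -0.281  0.059] [[0.454, -0.29, 0.057], [0.475, -0.262, 0.068]]
green [284 192   6   6  20] [286.2 194. ] [ 0.55  -0.012  0.135] [[0.544, -0.017, 0.129]
[... 2516 characters left out ...]
0.138]]
plate 2234 [0.49   0.0388 0.0914] ((0.4799792766571045, 0.02454335242509842), (0.16016389429569244, 0.1639672964811325), 2.345937967300415)
bar 166 [0.4795 0.0543 0.1642] ((0.48042377829551697, 0.03313262015581131), (0.009034630842506886, 0.13067007064819336), 3.102193832397461)
base 5594 [0.5988 0.3375 0.0113] ((0.6424064636230469, 0.25701719522476196), (0.19966119527816772, 0.285552978515625), 29.8501033782959)
hook 611 [0.595  0.3295 0.2216] ((0.5925993323326111, 0.32799631357192993), (0.13921748101711273, 0.02005894109606743), 32.56928253173828)
[[0.53, 0.3, 0.228], [0.538, 0.288, 0.225], [0.559, 0.301, 0.204]]
[[0.653, 0.357, 0.222], [0.646, 0.374, 0.231], [0.646, 0.373, 0.232]]
```

Emit:
arm_command(moves=[{"hand": 45, "xyz": [40, -60, 40], "turn": [0, 0, 0]}, {"hand": 45, "xyz": [174, -318, 70], "turn": [0, 0, 0]}, {"hand": 45, "xyz": [174, -318, 70], "turn": [0, 0, 0]}, {"hand": 45, "xyz": [174, -318, 70], "turn": [0, 0, 0]}, {"hand": 45, "xyz": [174, -318, 70], "turn": [0, 0, 0]}, {"hand": 45, "xyz": [174, -318, 70], "turn": [0, 0, 0]}, {"hand": 45, "xyz": [174, -318, 70], "turn": [0, 0, 0]}, {"hand": 45, "xyz": [174, -318, 70], "turn": [0, 0, 0]}, {"hand": 45, "xyz": [174, -318, 70], "turn": [0, 0, 0]}, {"hand": 45, "xyz": [174, -318, 70], "turn": [0, 0, 0]}, {"hand": 45, "xyz": [274, -400, 70], "turn": [0, 0, 0]}, {"hand": 45, "xyz": [274, -400, 70], "turn": [0, 0, 0]}])

```text
clock: 1.25
tcp_pos: [0.4245, 0.2785, 0.3018]
tool_rot: [0.431, 3.112, 0.003]
ft_force: [0.4, 0.4, 0.3]
width: 0.529
grasp_force: 0.0
```

Emit:
arm_command(moves=[{"hand": 45, "xyz": [0, -200, 0], "turn": [0, 0, 0]}, {"hand": 45, "xyz": [0, -218, 0], "turn": [0, 0, 7]}, {"hand": 45, "xyz": [0, -218, 0], "turn": [0, 0, 14]}, {"hand": 45, "xyz": [0, -218, 0], "turn": [0, 0, 19]}, {"hand": 45, "xyz": [0, -218, 0], "turn": [0, 0, 19]}, {"hand": 45, "xyz": [0, -218, 0], "turn": [0, 0, 19]}, {"hand": 45, "xyz": [0, -218, 0], "turn": [0, 0, 19]}, {"hand": 45, "xyz": [0, -218, 0], "turn": [0, 0, 19]}, {"hand": 45, "xyz": [0, -218, 0], "turn": [0, 0, 19]}, {"hand": 45, "xyz": [0, -218, 0], "turn": [0, 0, 19]}])

```text
clock: 2.08
tcp_pos: [0.4249, 0.0615, 0.3013]
tool_rot: [0.086, -3.14, 0.0]
ft_force: [0.4, -0.6, -0.5]
width: 0.528
grasp_force: 0.0
```

```bash
python3 - <<'E'
from h import *
s=get_state();c=camera("wrist");save("w1",c["img"]);print(s["q"])
R,t=wristpose(s,c)
for col in HUE:
    for st,ce,md,p in blobs(c,R,t,col,smin=90): print(col,st,ce.round(1),md.round(4),np.percentile(p,[3,97],axis=0).round(3).tolist())
E
```

```text
[-0.68992327 -0.0307662   0.3967356   2.03619521  0.01314719  1.13390655
  1.32631759]
red [ 37 276  54  47 992] [ 63.2 299.2] [ 0.578  -0.1773  0.0586] [[0.564, -0.203, 0.025], [0.603, -0.164, 0.075]]
yellow [269 172  20  25 408] [278.4 183.8] [0.4165 0.0597 0.1339] [[0.411, 0.052, 0.103], [0.426, 0.067, 0.138]]
blue [175 171  28  25 460] [187.8 183.6] [ 0.421  -0.0168  0.1335] [[0.415, -0.025, 0.103], [0.429, -0.011, 0.137]]
blue [ 64 173  38  39 300] [ 90.7 188.7] [ 0.4509 -0.1443  0.0344] [[0.436, -0.166, 0.024], [0.474, -0.141, 0.042]]
blue [ 45 180  39  38 742] [ 67.  197.6] [ 0.454  -0.157   0.0593] [[0.441, -0.18, 0.057], [0.477, -0.146, 0.075]]
```

View pics/w1.png

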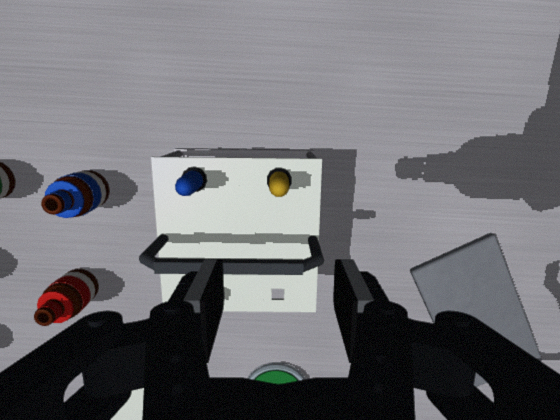

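The wrist view shows the blue bulb at (188,184) and the yellow bulb at (278,184), centred between the fingers. The blue bottle mouth is at (52,204) and the red one at (43,316). Next I descend on the yellow dropper.

Emit:
arm_command(moves=[{"hand": 45, "xyz": [-5, -2, -40], "turn": [0, 0, 0]}, {"hand": 45, "xyz": [-5, -2, -80], "turn": [0, 0, 0]}, {"hand": 45, "xyz": [-5, -2, -120], "turn": [0, 0, 0]}, {"hand": 45, "xyz": [-5, -2, -150], "turn": [0, 0, 0]}, {"hand": 45, "xyz": [-5, -2, -175], "turn": [0, 0, 0]}, {"hand": 45, "xyz": [-5, -2, -197], "turn": [0, 0, 0]}, {"hand": 45, "xyz": [-5, -2, -197], "turn": [0, 0, 0]}, {"hand": 45, "xyz": [-5, -2, -197], "turn": [0, 0, 0]}, {"hand": 45, "xyz": [-5, -2, -197], "turn": [0, 0, 0]}])

```text
clock: 2.88
tcp_pos: [0.4206, 0.0586, 0.1052]
tool_rot: [-0.083, 3.14, 0.001]
ft_force: [0.8, -0.2, 0.1]
width: 0.526
grasp_force: 0.0
```

Emit:
arm_command(moves=[{"hand": 8, "xyz": [0, 0, 0], "turn": [0, 0, 0]}, {"hand": 8, "xyz": [0, 0, 0], "turn": [0, 0, 0]}, {"hand": 8, "xyz": [0, 0, 0], "turn": [0, 0, 0]}, {"hand": 8, "xyz": [0, 0, 0], "turn": [0, 0, 0]}, {"hand": 8, "xyz": [0, 0, 0], "turn": [0, 0, 0]}, {"hand": 8, "xyz": [0, 0, 0], "turn": [0, 0, 0]}, {"hand": 8, "xyz": [0, 0, 20], "turn": [0, 0, 0]}, {"hand": 8, "xyz": [0, 0, 50], "turn": [0, 0, 0]}, {"hand": 8, "xyz": [0, 0, 90], "turn": [0, 0, 0]}, {"hand": 8, "xyz": [0, 0, 130], "turn": [0, 0, 0]}, {"hand": 8, "xyz": [0, 0, 150], "turn": [0, 0, 0]}, {"hand": 8, "xyz": [0, 0, 150], "turn": [0, 0, 0]}])

```text
clock: 3.88
tcp_pos: [0.4228, 0.0586, 0.2595]
tool_rot: [-0.081, 3.131, 0.007]
ft_force: [1.1, 0.2, -0.2]
width: 0.193
grasp_force: 58.5
```

Emit:
arm_command(moves=[{"hand": 8, "xyz": [10, -40, 0], "turn": [0, 0, 0]}, {"hand": 8, "xyz": [30, -79, 0], "turn": [0, 0, 0]}, {"hand": 8, "xyz": [45, -118, 0], "turn": [0, 0, 0]}, {"hand": 8, "xyz": [60, -157, 0], "turn": [0, 0, 0]}, {"hand": 8, "xyz": [75, -196, -10], "turn": [0, 0, 0]}, {"hand": 8, "xyz": [90, -235, -20], "turn": [0, 0, 0]}, {"hand": 8, "xyz": [105, -274, -30], "turn": [0, 0, 0]}, {"hand": 8, "xyz": [120, -310, -40], "turn": [0, 0, 0]}, {"hand": 8, "xyz": [130, -340, -45], "turn": [0, 0, 0]}, {"hand": 8, "xyz": [140, -373, -50], "turn": [0, 0, 0]}, {"hand": 8, "xyz": [143, -373, -50], "turn": [0, 0, 0]}, {"hand": 8, "xyz": [143, -373, -50], "turn": [0, 0, 0]}])

```text
clock: 4.88
tcp_pos: [0.562, -0.3175, 0.2031]
tool_rot: [0.076, -3.139, 0.001]
ft_force: [0.2, 1.1, -0.3]
width: 0.191
grasp_force: 58.7
```

```bash
python3 - <<'E'
from h import *
s=get_state();c=camera("wrist");save("w2",c["img"]);print(s["q"],s["tcp_pos"],s["tool_rot"])
R,t=wristpose(s,c)
for col in HUE:
    for st,ce,md,p in blobs(c,R,t,col,smin=90): print(col,st,ce.round(1),md.round(4),np.percentile(p,[3,97],axis=0).round(3).tolist())
c=camera("scene");R,t=P(c);q=cloud(c,R,t).reshape(-1,3)
k=(q[:,2]>.05)&(q[:,2]<.11)&(q[:,1]<-.35)&(q[:,1]>-.5)&(q[:,0]>.5)&(q[:,0]<.9)
print("stock",np.percentile(q[k],[2,50,98],axis=0).round(3))
E
```

```text
[-0.02543225  0.51783359  0.62664178  1.6897592  -0.33987761  1.04651674
  2.33052038] [ 0.56204571 -0.317454    0.20309893] [ 7.55364438e-02 -3.13883687e+00  1.44619129e-03]
red [518  52   8   2   8] [521.5  52.1] [ 0.45   -0.1658  0.081 ] [[0.45, -0.167, 0.08], [0.451, -0.164, 0.082]]
red [470  62   3   7   8] [470.9  64.6] [ 0.4549 -0.1829  0.0505] [[0.453, -0.183, 0.05], [0.457, -0.182, 0.051]]
red [398 200  54  52 573] [413.5 216.9] [ 0.5737 -0.2052  0.0347] [[0.563, -0.21, 0.023], [0.602, -0.182, 0.043]]
red [ 414  213   52   49 1378] [435.9 234.5] [ 0.5804 -0.1951  0.0592] [[0.568, -0.206, 0.052], [0.604, -0.172, 0.075]]
yellow [249 167  55  26 234] [276.4 174.3] [ 0.5435 -0.322   0.0396] [[0.541, -0.342, 0.025], [0.556, -0.301, 0.046]]
yellow [ 250  177   52   50 1428] [275.2 198.8] [ 0.5577 -0.3217  0.0592] [[0.546, -0.34, 0.057], [0.581, -0.303, 0.095]]
yellow [ 256  251   46   82 3206] [278.6 292.2] [ 0.5557 -0.3191  0.2283] [[0.552, -0.326, 0.198], [0.566, -0.312, 0.235]]
green [ 317   24   56   61 1758] [342.1  56.2] [ 0.4574 -0.2815  0.0591] [[0.436, -0.295, 0.057], [0.472, -0.259, 0.074]]
green [309  50  37  42 163] [319.6  77.1] [ 0.4699 -0.2936  0.0355] [[0.451, -0.3, 0.024], [0.477, -0.274, 0.041]]
blue [ 470   41   54   61 1834] [493.1  71.5] [ 0.4616 -0.1733  0.0592] [[0.441, -0.184, 0.056], [0.478, -0.152, 0.075]]
blue [446  42  40  65 671] [457.7  78.5] [ 0.4643 -0.1853  0.0332] [[0.441, -0.188, 0.023], [0.482, -0.167, 0.042]]
stock [[ 0.668 -0.444  0.051]
 [ 0.715 -0.392  0.081]
 [ 0.724 -0.368  0.109]]
```

View pics/w2.png

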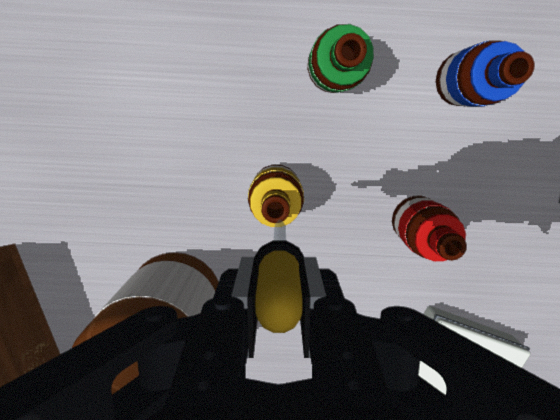

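The held yellow dropper's pipette tip is at about (279,228) and the yellow bottle mouth at (275,208). The green, blue and red mouths are at (349,50), (516,68) and (451,246). Next I measure the rims and the tip.

```bash
cat >> h.py <<'E'
def rim(c,R,t,xy,rad=.03):
    X=cloud(c,R,t).reshape(-1,3); k=(abs(X[:,2]-.082)<.0035)&(np.hypot(X[:,0]-xy[0],X[:,1]-xy[1])<rad)
    p=X[k]
    if len(p)<15: return None
    (a,b),r_=cv2.minEnclosingCircle((p[:,:2]*1000).astype(np.float32)); return round(a,1),round(b,1),round(r_,1),len(p),round(np.median(p[:,2])*1000,1)
def axis(c,R,t,tcp,col):
    """held dropper: pixel centres of pipette at heights below TCP, by depth"""
    X=cloud(c,R,t).reshape(-1,3); z0=tcp[2]; out=[]
    for dz in(.015,.025,.035,.045,.055,.065,.075):
        k=(abs(X[:,2]-(z0-dz))<.004)&(np.hypot(X[:,0]-tcp[0],X[:,1]-tcp[1])<.02); p=X[k]
        if len(p)>3: out.append((round(dz*1e3),len(p),np.round(p.mean(0)[:2]*1e3,1).tolist(),np.round(np.ptp(p,axis=0)[:2]*1e3,1).tolist()))
    return out
B=dict(yellow=(.565,-.318),green=(.455,-.278),blue=(.46,-.16),red=(.585,-.183))
E
python3 - <<'E'
from h import *
s=get_state();c=camera("wrist");R,t=wristpose(s,c)
print(s["tcp_pos"])
for b in B: print(b,rim(c,R,t,B[b]))
for a in axis(c,R,t,s["tcp_pos"],0): print(a)
for n in("scene","side"):
    c=camera(n);R,t=P(c);print(n)
    for b in B: print(b,rim(c,R,t,B[b]))
    for a in axis(c,R,t,s["tcp_pos"],0): print(a)
E
```

```text
[ 0.56251206 -0.31421063  0.2036498 ]
yellow (563.8, -321.2, 10.4, 420, np.float64(80.4))
green (453.6, -276.8, 10.5, 571, np.float64(80.4))
blue (459.3, -165.1, 10.9, 572, np.float64(80.3))
red (586.5, -187.6, 10.9, 403, np.float64(80.3))
(15, 112, [551.8, -315.9], [7.9, 21.6])
(45, 53, [558.7, -315.3], [2.6, 5.9])
(55, 54, [558.7, -315.1], [2.8, 6.1])
(65, 45, [558.8, -315.1], [2.9, 6.3])
(75, 13, [559.0, -315.2], [2.1, 4.7])
scene
yellow (567.4, -319.5, 11.7, 31, np.float64(80.8))
green (456.2, -273.6, 10.9, 22, np.float64(80.9))
blue (463.5, -161.1, 11.6, 25, np.float64(80.6))
red (590.4, -185.8, 11.8, 31, np.float64(81.0))
(15, 10, [571.0, -307.8], [16.2, 15.2])
(25, 10, [566.4, -310.9], [4.7, 6.0])
(35, 8, [565.0, -311.7], [6.2, 7.5])
(45, 8, [565.1, -312.7], [6.1, 6.0])
(55, 10, [565.5, -311.2], [5.3, 5.0])
(65, 10, [565.8, -310.8], [5.2, 7.1])
(75, 5, [565.1, -311.5], [2.5, 3.7])
side
yellow (560.4, -317.7, 11.6, 20, np.float64(80.5))
green (451.2, -273.9, 11.1, 20, np.float64(80.6))
blue (456.7, -161.5, 11.2, 23, np.float64(80.9))
red (584.2, -182.8, 11.3, 20, np.float64(80.8))
(15, 8, [560.5, -304.7], [20.6, 5.7])
(25, 4, [559.8, -308.7], [5.7, 3.8])
(35, 6, [560.6, -310.0], [3.7, 7.7])
(45, 6, [560.3, -308.3], [3.2, 1.6])
(55, 5, [560.6, -308.1], [3.3, 3.0])
(65, 6, [560.2, -308.2], [3.2, 3.5])
```

Emit:
arm_command(moves=[{"hand": 8, "xyz": [2.5, -6.5, 0], "turn": [0, 0, 0]}, {"hand": 8, "xyz": [2.5, -6.5, -10], "turn": [0, 0, 0]}, {"hand": 8, "xyz": [2.5, -6.5, -20], "turn": [0, 0, 0]}, {"hand": 8, "xyz": [2.5, -6.5, -30], "turn": [0, 0, 0]}, {"hand": 8, "xyz": [2.5, -6.5, -30], "turn": [0, 0, 0]}, {"hand": 8, "xyz": [2.5, -6.5, -30], "turn": [0, 0, 0]}, {"hand": 8, "xyz": [2.5, -6.5, -30], "turn": [0, 0, 0]}])

```text
clock: 5.72
tcp_pos: [0.5653, -0.3216, 0.1741]
tool_rot: [0.081, -3.14, -0.0]
ft_force: [0.7, 0.1, 0.5]
width: 0.192
grasp_force: 58.7
```

```bash
cat > chk.py <<'E'
from h import *
import sys
b=sys.argv[1]
s=get_state();c=camera("wrist");R,t=wristpose(s,c)
print(s["clock"],s["tcp_pos"],s["tool_rot"],s["ft_force"])
print(rim(c,R,t,B[b]))
for a in axis(c,R,t,s["tcp_pos"],0)[-5:]: print(a)
for n in("scene","side"):
    c=camera(n);R,t=P(c);print(n,rim(c,R,t,B[b]))
    for a in axis(c,R,t,s["tcp_pos"],0)[-3:]: print(a)
    if len(sys.argv)>2:
        uv,_=cv2.projectPoints(np.array([[*B[b],.1]]),cv2.Rodrigues(R)[0],t,np.array(c["intrinsics"]),None); u,v=uv.ravel().astype(int)
        im=c["img"][max(v-50,0):v+50,max(u-65,0):u+65]; save(sys.argv[2]+n,cv2.resize(im,None,fx=3,fy=3,interpolation=cv2.INTER_CUBIC))
if len(sys.argv)>2:
    cv2.imwrite(f"pics/{sys.argv[2]}.png",np.hstack([cv2.resize(cv2.imread(f"pics/{sys.argv[2]}{n}.png"),(390,300)) for n in("scene","side")]))
E
python3 chk.py yellow y1
```

```text
5.7167 [ 0.56527212 -0.32161442  0.1741111 ] [ 8.11591567e-02 -3.14014630e+00 -7.74115617e-05] [0.7003996  0.06551789 0.54239692]
(563.8, -321.3, 10.5, 440, np.float64(80.5))
(15, 113, [554.6, -323.6], [7.8, 21.8])
(45, 53, [561.5, -322.6], [2.4, 5.9])
(55, 52, [561.6, -322.6], [3.0, 6.1])
(65, 51, [561.6, -322.6], [2.8, 6.4])
(75, 13, [561.7, -322.5], [1.5, 4.1])
scene (568.2, -317.9, 11.7, 32, np.float64(80.5))
(55, 8, [569.0, -319.7], [2.4, 6.9])
(65, 10, [568.8, -319.4], [4.7, 5.6])
(75, 4, [568.9, -319.7], [1.5, 2.5])
side (560.9, -316.4, 11.8, 22, np.float64(80.8))
(45, 5, [561.4, -317.8], [3.7, 7.1])
(55, 5, [560.8, -318.5], [3.4, 5.3])
(65, 4, [560.9, -317.4], [3.2, 2.5])
```

View pics/y1.png

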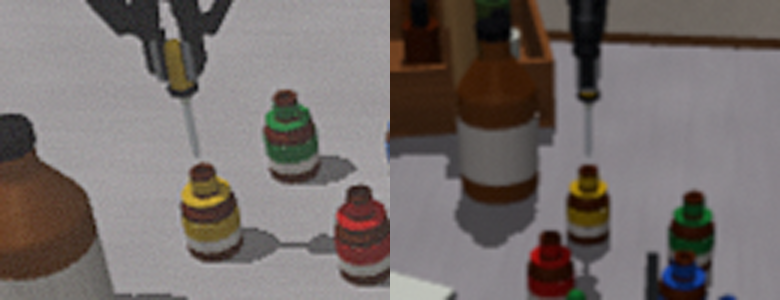

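The tip is just above the yellow mouth, upright in both views, and about 1.3 mm off in y. I correct that and insert.

Emit:
arm_command(moves=[{"hand": 8, "xyz": [0, 1.2, 0], "turn": [0, 0, 0]}, {"hand": 8, "xyz": [0, 1.2, -10], "turn": [0, 0, 0]}, {"hand": 8, "xyz": [0, 1.2, -20], "turn": [0, 0, 0]}, {"hand": 8, "xyz": [0, 1.2, -30], "turn": [0, 0, 0]}, {"hand": 8, "xyz": [0, 1.2, -40], "turn": [0, 0, 0]}, {"hand": 8, "xyz": [0, 1.2, -50], "turn": [0, 0, 0]}, {"hand": 8, "xyz": [0, 1.2, -58], "turn": [0, 0, 0]}, {"hand": 8, "xyz": [0, 1.2, -62], "turn": [0, 0, 0]}, {"hand": 8, "xyz": [0, 1.2, -62], "turn": [0, 0, 0]}])

```text
clock: 6.62
tcp_pos: [0.5647, -0.32, 0.1109]
tool_rot: [0.081, -3.139, -0.001]
ft_force: [0.4, 0.6, 0.2]
width: 0.192
grasp_force: 58.7
```

Emit:
arm_command(moves=[{"hand": 8, "xyz": [0, 0, -4], "turn": [0, 0, 0]}, {"hand": 8, "xyz": [0, 0, -7], "turn": [0, 0, 0]}, {"hand": 8, "xyz": [0, 0, -10], "turn": [0, 0, 0]}, {"hand": 8, "xyz": [0, 0, -13], "turn": [0, 0, 0]}, {"hand": 8, "xyz": [0, 0, -16], "turn": [0, 0, 0]}, {"hand": 8, "xyz": [0, 0, -18], "turn": [0, 0, 0]}, {"hand": 8, "xyz": [0, 0, -18], "turn": [0, 0, 0]}])

```text
clock: 7.2
tcp_pos: [0.566, -0.321, 0.0958]
tool_rot: [-0.081, 3.139, -0.001]
ft_force: [-1.8, 2.3, 9.2]
width: 0.194
grasp_force: 60.0
```

Emit:
arm_command(moves=[{"hand": 8, "xyz": [0, 0, -1.5], "turn": [0, 0, 0]}, {"hand": 8, "xyz": [0, 0, -1.5], "turn": [0, 0, 0]}, {"hand": 45, "xyz": [0, 0, 1], "turn": [0, 0, 0]}, {"hand": 45, "xyz": [0, 0, 1], "turn": [0, 0, 0]}, {"hand": 45, "xyz": [0, 0, 1], "turn": [0, 0, 0]}, {"hand": 45, "xyz": [0, 0, 1], "turn": [0, 0, 0]}, {"hand": 45, "xyz": [0, 0, 1], "turn": [0, 0, 0]}, {"hand": 45, "xyz": [0, 0, 30], "turn": [0, 0, 0]}, {"hand": 45, "xyz": [0, 0, 70], "turn": [0, 0, 0]}, {"hand": 45, "xyz": [0, 0, 110], "turn": [0, 0, 0]}, {"hand": 45, "xyz": [0, 0, 120], "turn": [0, 0, 0]}])

```text
clock: 8.12
tcp_pos: [0.5675, -0.3227, 0.2205]
tool_rot: [-0.08, 3.133, -0.007]
ft_force: [0.3, -0.9, 1.3]
width: 0.526
grasp_force: 0.0
```

```bash
python3 - <<'E'
from h import *
for n in("scene","side"):
    c=camera(n);R,t=P(c)
    for col in HUE:
        for st,ce,md,p in blobs(c,R,t,col):
            if md[2]>.05: print(n,col,st,ce.round(1),md.round(4),np.percentile(p,[3,97],axis=0).round(3).tolist())
    uv,_=cv2.projectPoints(np.array([[.56,-.318,.1]]),cv2.Rodrigues(R)[0],t,np.array(c["intrinsics"]),None); u,v=uv.ravel().astype(int)
    save("a"+n,cv2.resize(c["img"][v-50:v+50,u-65:u+65],(390,300)))
cv2.imwrite("pics/y2.png",np.hstack([cv2.imread(f"pics/a{n}.png") for n in("scene","side")]))
E
```

```text
scene red [207 220  19  24 235] [215.1 232.7] [ 0.6009 -0.1813  0.0577] [[0.581, -0.202, 0.027], [0.613, -0.162, 0.077]]
scene yellow [419 161  12  16  93] [424.4 168.6] [0.5487 0.3013 0.2143] [[0.202, 0.291, -0.002], [0.568, 0.41, 0.226]]
scene yellow [432 173  32  21 172] [448.  182.5] [0.6118 0.3391 0.2216] [[0.266, 0.315, -0.001], [0.648, 0.448, 0.224]]
scene yellow [156 197   9  16 101] [159.7 204.5] [ 0.5725 -0.3163  0.1098] [[0.564, -0.324, 0.089], [0.577, -0.311, 0.127]]
scene yellow [156 214  16  12 119] [163.1 219.9] [ 0.5749 -0.3133  0.0604] [[0.553, -0.335, 0.057], [0.585, -0.301, 0.076]]
scene green [184 192  12   8  29] [188.2 196.5] [ 0.4678 -0.2778  0.06  ] [[0.453, -0.29, 0.057], [0.477, -0.259, 0.07]]
scene blue [284 166   5   3  12] [286.2 166.9] [ 0.4294 -0.0182  0.1362] [[0.422, -0.023, 0.134], [0.433, -0.013, 0.138]]
scene blue [284 174   6   7  37] [286.5 176.9] [ 0.4334 -0.0157  0.1087] [[0.426, -0.024, 0.099], [0.438, -0.01, 0.117]]
scene blue [225 193  14   9  74] [231.4 197.5] [ 0.4701 -0.1603  0.0601] [[0.452, -0.178, 0.056], [0.481, -0.144, 0.074]]
side r
[... 376 characters left out ...]
8  86  34 654] [239.5 296. ] [0.5944 0.3287 0.2215] [[0.536, 0.293, 0.206], [0.648, 0.362, 0.225]]
side green [329 189   4   6  17] [330.4 191.6] [ 0.4662 -0.2698  0.0595] [[0.46, -0.282, 0.058], [0.47, -0.256, 0.062]]
side green [334 189   7   6  20] [338.1 192.2] [ 0.4423 -0.2665  0.0603] [[0.436, -0.279, 0.058], [0.453, -0.257, 0.068]]
side green [293 217   5   5  18] [295.1 219.1] [ 0.5435 -0.0082  0.1351] [[0.539, -0.013, 0.131], [0.549, -0.005, 0.138]]
side blue [325 208  14   9  92] [331.5 212. ] [ 0.4574 -0.1535  0.0603] [[0.441, -0.259, 0.004], [0.476, -0.142, 0.074]]
side blue [342 218   8  17  96] [345.6 226.1] [ 0.4232 -0.0114  0.1209] [[0.416, -0.02, 0.1], [0.43, -0.008, 0.137]]
```

View pics/y2.png

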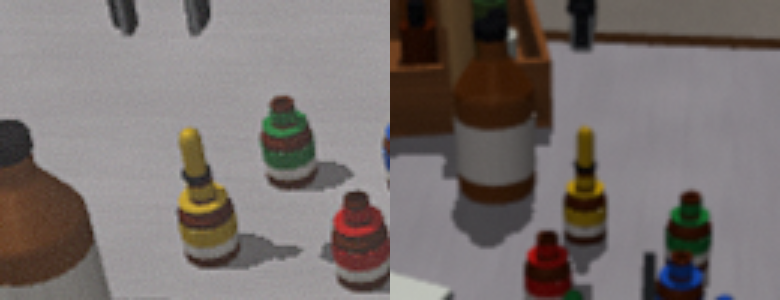

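The yellow dropper is home: it stands upright at (185,150) in the left crop, with its top at about z 0.127. Blue is next.

Emit:
arm_command(moves=[{"hand": 45, "xyz": [-17, 36, 20], "turn": [0, 0, 0]}, {"hand": 45, "xyz": [-34, 72, 20], "turn": [0, 0, 0]}, {"hand": 45, "xyz": [-51, 108, 20], "turn": [0, 0, 0]}, {"hand": 45, "xyz": [-68, 144, 20], "turn": [0, 0, 0]}, {"hand": 45, "xyz": [-85, 180, 20], "turn": [0, 0, 0]}, {"hand": 45, "xyz": [-102, 216, 20], "turn": [0, 0, 0]}, {"hand": 45, "xyz": [-119, 252, 20], "turn": [0, 0, 0]}, {"hand": 45, "xyz": [-136, 288, 20], "turn": [0, 0, 0]}, {"hand": 45, "xyz": [-143, 301, 20], "turn": [0, 0, 0]}, {"hand": 45, "xyz": [-143, 301, 0], "turn": [0, 0, 0]}, {"hand": 45, "xyz": [-143, 301, -20], "turn": [0, 0, 0]}, {"hand": 45, "xyz": [-143, 301, -20], "turn": [0, 0, 0]}])

```text
clock: 9.22
tcp_pos: [0.4191, -0.0189, 0.1908]
tool_rot: [0.084, -3.134, 0.002]
ft_force: [-1.3, -0.5, 0.4]
width: 0.528
grasp_force: 0.0
```

```bash
python3 - <<'E'
from h import *
s=get_state();c=camera("wrist");R,t=wristpose(s,c);print(s["tcp_pos"],s["tool_rot"],s["qd"].round(3) if hasattr(s["qd"],"round") else s["qd"])
for st,ce,md,p in blobs(c,R,t,"blue",smin=90): print(st,ce.round(1),md.round(4),np.percentile(p,[3,97],axis=0).round(4).tolist())
print(rim(c,R,t,B["blue"]))
E
```

```text
[ 0.41910698 -0.0188868   0.19082269] [ 8.38919628e-02 -3.13358756e+00  2.24759090e-03] [ 0.009 -0.034  0.013 -0.054  0.044  0.088 -0.05 ]
[ 84 206  54  53 502] [121.5 224.2] [ 0.4468 -0.1454  0.0347] [[0.4359, -0.1694, 0.0241], [0.4706, -0.1412, 0.0421]]
[264 213  29  43 986] [277.5 234.7] [ 0.419  -0.0209  0.1334] [[0.4147, -0.0281, 0.1022], [0.4285, -0.0132, 0.1374]]
[  64  220   53   50 1323] [ 94.  241.8] [ 0.4523 -0.1572  0.0593] [[0.4407, -0.1813, 0.0575], [0.4767, -0.146, 0.075]]
(459.4, -164.0, 11.2, 457, np.float64(80.5))
```

Emit:
arm_command(moves=[{"hand": 45, "xyz": [0, -2, -30], "turn": [0, 0, 0]}, {"hand": 45, "xyz": [0, -2, -60], "turn": [0, 0, 0]}, {"hand": 45, "xyz": [0, -2, -80], "turn": [0, 0, 0]}, {"hand": 45, "xyz": [0, -2, -89], "turn": [0, 0, 0]}, {"hand": 45, "xyz": [0, -2, -89], "turn": [0, 0, 0]}, {"hand": 45, "xyz": [0, -2, -89], "turn": [0, 0, 0]}, {"hand": 8, "xyz": [0, -2, -89], "turn": [0, 0, 0]}, {"hand": 8, "xyz": [0, -2, -89], "turn": [0, 0, 0]}, {"hand": 8, "xyz": [0, -2, -89], "turn": [0, 0, 0]}, {"hand": 8, "xyz": [0, -2, -89], "turn": [0, 0, 0]}, {"hand": 8, "xyz": [0, -2, -89], "turn": [0, 0, 0]}, {"hand": 8, "xyz": [0, -2, -89], "turn": [0, 0, 0]}])

```text
clock: 10.27
tcp_pos: [0.4234, -0.0212, 0.1066]
tool_rot: [-0.081, 3.138, 0.001]
ft_force: [-0.7, 0.1, 6.9]
width: 0.19
grasp_force: 58.3
```

Emit:
arm_command(moves=[{"hand": 8, "xyz": [0, 0, 20], "turn": [0, 0, 0]}, {"hand": 8, "xyz": [0, 0, 50], "turn": [0, 0, 0]}, {"hand": 8, "xyz": [0, 0, 90], "turn": [0, 0, 0]}, {"hand": 8, "xyz": [0, 0, 120], "turn": [0, 0, 0]}, {"hand": 8, "xyz": [10, -35, 120], "turn": [0, 0, 0]}, {"hand": 8, "xyz": [20, -70, 110], "turn": [0, 0, 0]}, {"hand": 8, "xyz": [30, -105, 95], "turn": [0, 0, 0]}, {"hand": 8, "xyz": [36, -130, 85], "turn": [0, 0, 0]}, {"hand": 8, "xyz": [38, -143, 85], "turn": [0, 0, 0]}, {"hand": 8, "xyz": [38, -143, 85], "turn": [0, 0, 0]}, {"hand": 8, "xyz": [38, -143, 85], "turn": [0, 0, 0]}, {"hand": 8, "xyz": [38, -143, 85], "turn": [0, 0, 0]}])

```text
clock: 11.27
tcp_pos: [0.4604, -0.1634, 0.1907]
tool_rot: [-0.083, 3.14, 0.001]
ft_force: [-0.5, 0.4, 0.3]
width: 0.193
grasp_force: 58.6
```

```bash
python3 chk.py blue
```

```text
11.2667 [ 0.46044048 -0.16337664  0.19069447] [-8.27153610e-02  3.13993785e+00  1.31927938e-03] [-0.49295138  0.39230158  0.32181082]
(459.2, -164.7, 10.5, 443, np.float64(80.4))
(15, 167, [450.7, -165.0], [7.8, 21.3])
(45, 62, [457.7, -164.8], [2.6, 6.4])
(55, 52, [458.0, -164.5], [3.9, 6.8])
(65, 47, [457.8, -164.6], [3.3, 6.4])
(75, 14, [457.8, -164.8], [2.0, 4.7])
scene (462.4, -162.8, 11.1, 23, np.float64(80.3))
(55, 6, [464.3, -162.2], [6.3, 5.7])
(65, 6, [465.9, -161.5], [4.2, 3.2])
(75, 4, [463.3, -161.2], [6.1, 5.1])
side (457.3, -161.6, 10.2, 22, np.float64(80.3))
(55, 7, [458.1, -159.7], [5.5, 4.1])
(65, 5, [459.3, -159.8], [3.0, 4.1])
(75, 5, [458.8, -160.2], [2.8, 2.8])
```

Emit:
arm_command(moves=[{"hand": 8, "xyz": [-1, 0, -10], "turn": [0, 0, 0]}, {"hand": 8, "xyz": [-1, 0, -20], "turn": [0, 0, 0]}, {"hand": 8, "xyz": [-1, 0, -30], "turn": [0, 0, 0]}, {"hand": 8, "xyz": [-1, 0, -40], "turn": [0, 0, 0]}, {"hand": 8, "xyz": [-1, 0, -50], "turn": [0, 0, 0]}, {"hand": 8, "xyz": [-1, 0, -60], "turn": [0, 0, 0]}, {"hand": 8, "xyz": [-1, 0, -70], "turn": [0, 0, 0]}, {"hand": 8, "xyz": [-1, 0, -78], "turn": [0, 0, 0]}, {"hand": 8, "xyz": [-1, 0, -78], "turn": [0, 0, 0]}])

```text
clock: 12.17
tcp_pos: [0.4583, -0.1642, 0.1105]
tool_rot: [0.081, -3.138, -0.0]
ft_force: [-0.3, 0.8, -0.7]
width: 0.194
grasp_force: 58.6
```

Emit:
arm_command(moves=[{"hand": 8, "xyz": [0, 0, -4], "turn": [0, 0, 0]}, {"hand": 8, "xyz": [0, 0, -7], "turn": [0, 0, 0]}, {"hand": 8, "xyz": [0, 0, -10], "turn": [0, 0, 0]}, {"hand": 8, "xyz": [0, 0, -13], "turn": [0, 0, 0]}, {"hand": 8, "xyz": [0, 0, -16], "turn": [0, 0, 0]}, {"hand": 8, "xyz": [0, 0, -18], "turn": [0, 0, 0]}, {"hand": 8, "xyz": [0, 0, -18], "turn": [0, 0, 0]}])

```text
clock: 12.75
tcp_pos: [0.4609, -0.165, 0.0966]
tool_rot: [-0.08, 3.138, 0.002]
ft_force: [-5.6, 3.2, 27.3]
width: 0.188
grasp_force: 62.1
```

Emit:
arm_command(moves=[{"hand": 8, "xyz": [0, 0, 2], "turn": [0, 0, 0]}, {"hand": 45, "xyz": [0, 0, 3], "turn": [0, 0, 0]}, {"hand": 45, "xyz": [0, 0, 3], "turn": [0, 0, 0]}, {"hand": 45, "xyz": [0, 0, 3], "turn": [0, 0, 0]}, {"hand": 45, "xyz": [0, 0, 3], "turn": [0, 0, 0]}, {"hand": 45, "xyz": [0, 0, 30], "turn": [0, 0, 0]}, {"hand": 45, "xyz": [0, 0, 70], "turn": [0, 0, 0]}, {"hand": 45, "xyz": [0, 0, 110], "turn": [0, 0, 0]}, {"hand": 45, "xyz": [20, 35, 120], "turn": [0, 0, 0]}, {"hand": 45, "xyz": [38, 70, 120], "turn": [0, 0, 0]}, {"hand": 45, "xyz": [57, 105, 120], "turn": [0, 0, 0]}, {"hand": 45, "xyz": [76, 140, 120], "turn": [0, 0, 0]}])

```text
clock: 13.75
tcp_pos: [0.536, -0.0225, 0.2147]
tool_rot: [-0.081, 3.14, 0.001]
ft_force: [-0.3, -0.4, 1.1]
width: 0.527
grasp_force: 0.0
```

Emit:
arm_command(moves=[{"hand": 45, "xyz": [10, 12, 0], "turn": [0, 0, 0]}, {"hand": 45, "xyz": [10, 12, 0], "turn": [0, 0, 0]}, {"hand": 45, "xyz": [10, 12, 0], "turn": [0, 0, 0]}, {"hand": 45, "xyz": [10, 12, 0], "turn": [0, 0, 0]}])

```text
clock: 14.08
tcp_pos: [0.5446, -0.0138, 0.214]
tool_rot: [0.079, -3.139, 0.001]
ft_force: [-1.2, 0.0, -0.3]
width: 0.528
grasp_force: 0.0
```

```bash
python3 - <<'E'
from h import *
s=get_state();c=camera("wrist");R,t=wristpose(s,c);print(s["tcp_pos"],s["tool_rot"]);save("w3",c["img"])
for col in HUE:
  for st,ce,md,p in blobs(c,R,t,col,smin=90,vmin=35): print(col,st,ce.round(1),md.round(4),np.percentile(p,[3,97],axis=0).round(4).tolist())
for n in("scene","side"):
    c=camera(n);R,t=P(c)
    for col in("green","blue"):
        for st,ce,md,p in blobs(c,R,t,col):
            if md[2]>.05: print(n,col,st,ce.round(1),md.round(4),np.percentile(p,[3,97],axis=0).round(3).tolist())
E
```

```text
[ 0.54459781 -0.0138093   0.21395719] [ 7.87822025e-02 -3.13949701e+00  1.26530012e-03]
red [ 89 105   9   3  14] [ 92.3 105.9] [ 0.4809 -0.166   0.0476] [[0.4801, -0.1684, 0.046], [0.4816, -0.163, 0.0485]]
red [ 64 200  53  51 620] [101.1 217.1] [ 0.5734 -0.1683  0.0353] [[0.5635, -0.1923, 0.0241], [0.5998, -0.1633, 0.0442]]
red [  47  212   52   47 1324] [ 75.  233.4] [ 0.5802 -0.1791  0.0594] [[0.5683, -0.2024, 0.0568], [0.6044, -0.168, 0.0755]]
green [266 196  27  37 714] [278.5 215.4] [ 0.5396 -0.0157  0.1341] [[0.5346, -0.0225, 0.1025], [0.5484, -0.0078, 0.1374]]
blue [  64   47   49   58 1572] [91.6 76.3] [ 0.4601 -0.1563  0.0594] [[0.4415, -0.1748, 0.0574], [0.4776, -0.1459, 0.0751]]
blue [97 47  6  3  9] [99.4 47.9] [ 0.4372 -0.1588  0.0447] [[0.4363, -0.1611, 0.0404], [0.4385, -0.1563, 0.047]]
blue [100  50  35  60 529] [123.2  83.1] [ 0.4621 -0.1443  0.0346] [[0.4408, -0.1586, 0.0242], [0.4818, -0.1412, 0.042]]
blue [  13   53   63   35 1627] [43.9 70. ] [ 0.4609 -0.1602  0.1176] [[0.4528, -0.171, 0.0878], [0.4686, -0.1569, 0.1275]]
scene green [184 192  12   8  31] [188.2
[... 232 characters left out ...]
 76] [229.8 182.2] [ 0.4692 -0.1611  0.1124] [[0.463, -0.168, 0.092], [0.474, -0.155, 0.127]]
scene blue [225 193  14   9  70] [231.2 197.4] [ 0.4695 -0.1608  0.0607] [[0.453, -0.178, 0.057], [0.481, -0.146, 0.073]]
side green [337 189   4   6  17] [338.6 191.9] [ 0.4397 -0.2668  0.0603] [[0.436, -0.282, 0.057], [0.445, -0.257, 0.071]]
side green [293 217   6   5  22] [295.5 218.9] [ 0.5425 -0.0073  0.136 ] [[0.536, -0.015, 0.131], [0.548, -0.005, 0.138]]
side blue [329 190   7  15  76] [331.9 197.2] [ 0.4595 -0.1569  0.1095] [[0.453, -0.166, 0.088], [0.467, -0.153, 0.127]]
side blue [325 208  14   9  90] [331.5 212. ] [ 0.4574 -0.1541  0.06  ] [[0.44, -0.261, 0.003], [0.476, -0.144, 0.075]]
```

View pics/w3.png

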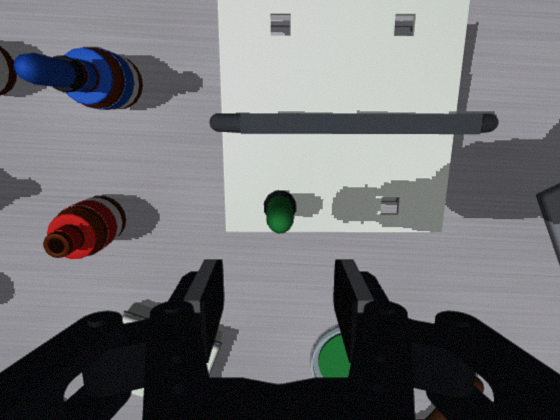

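The blue dropper is home, seen at (45,70) in its bottle. The green bulb is at (279,213), centred between the fingers. I take it now.

Emit:
arm_command(moves=[{"hand": 45, "xyz": [-2.5, -1.5, -30], "turn": [0, 0, 0]}, {"hand": 45, "xyz": [-2.5, -1.5, -60], "turn": [0, 0, 0]}, {"hand": 45, "xyz": [-2.5, -1.5, -85], "turn": [0, 0, 0]}, {"hand": 45, "xyz": [-2.5, -1.5, -108], "turn": [0, 0, 0]}, {"hand": 45, "xyz": [-2.5, -1.5, -108], "turn": [0, 0, 0]}, {"hand": 45, "xyz": [-2.5, -1.5, -108], "turn": [0, 0, 0]}, {"hand": 8, "xyz": [-2.5, -1.5, -108], "turn": [0, 0, 0]}, {"hand": 8, "xyz": [-2.5, -1.5, -108], "turn": [0, 0, 0]}, {"hand": 8, "xyz": [-2.5, -1.5, -108], "turn": [0, 0, 0]}, {"hand": 8, "xyz": [-2.5, -1.5, -108], "turn": [0, 0, 0]}, {"hand": 8, "xyz": [-2.5, -1.5, -108], "turn": [0, 0, 0]}, {"hand": 8, "xyz": [-2.5, -1.5, -108], "turn": [0, 0, 0]}])

```text
clock: 15.23
tcp_pos: [0.544, -0.0141, 0.108]
tool_rot: [-0.081, 3.138, 0.001]
ft_force: [-1.7, -0.6, 8.1]
width: 0.193
grasp_force: 58.4
```

Emit:
arm_command(moves=[{"hand": 8, "xyz": [0, 0, 20], "turn": [0, 0, 0]}, {"hand": 8, "xyz": [0, 0, 50], "turn": [0, 0, 0]}, {"hand": 8, "xyz": [0, 0, 90], "turn": [0, 0, 0]}, {"hand": 8, "xyz": [0, 0, 130], "turn": [0, 0, 0]}, {"hand": 8, "xyz": [0, 0, 140], "turn": [0, 0, 0]}, {"hand": 8, "xyz": [-10, -35, 140], "turn": [0, 0, 0]}, {"hand": 8, "xyz": [-20, -70, 140], "turn": [0, 0, 0]}, {"hand": 8, "xyz": [-30, -105, 140], "turn": [0, 0, 0]}, {"hand": 8, "xyz": [-40, -140, 140], "turn": [0, 0, 0]}, {"hand": 8, "xyz": [-50, -175, 130], "turn": [0, 0, 0]}, {"hand": 8, "xyz": [-60, -210, 110], "turn": [0, 0, 0]}, {"hand": 8, "xyz": [-75, -235, 95], "turn": [0, 0, 0]}])

```text
clock: 16.23
tcp_pos: [0.4677, -0.2518, 0.2014]
tool_rot: [-0.08, 3.138, -0.002]
ft_force: [-0.4, -0.4, -0.3]
width: 0.194
grasp_force: 58.6
```

Emit:
arm_command(moves=[{"hand": 8, "xyz": [-13, -26, -8], "turn": [0, 0, 0]}, {"hand": 8, "xyz": [-13, -26, -8], "turn": [0, 0, 0]}, {"hand": 8, "xyz": [-13, -26, -8], "turn": [0, 0, 0]}, {"hand": 8, "xyz": [-13, -26, -8], "turn": [0, 0, 0]}])

```text
clock: 16.57
tcp_pos: [0.4553, -0.2745, 0.1936]
tool_rot: [-0.081, 3.14, 0.0]
ft_force: [0.5, -0.3, 0.4]
width: 0.192
grasp_force: 58.6
```

```bash
python3 chk.py green
```

```text
16.5667 [ 0.45531076 -0.27454899  0.19364966] [-8.13031458e-02  3.13964288e+00  4.68041863e-04] [ 0.52473568 -0.29730128  0.38217206]
(453.4, -276.7, 10.4, 430, np.float64(80.4))
(15, 437, [446.0, -276.4], [10.1, 22.4])
(45, 50, [451.8, -275.9], [2.9, 6.4])
(55, 56, [452.0, -276.0], [3.2, 6.7])
(65, 42, [451.8, -275.8], [2.5, 5.8])
(75, 18, [451.7, -275.4], [2.4, 5.9])
scene (454.8, -273.3, 11.2, 21, np.float64(80.8))
(55, 7, [459.3, -271.6], [5.9, 5.4])
(65, 7, [459.6, -272.9], [5.9, 6.5])
(75, 4, [461.0, -272.4], [2.4, 3.1])
side (451.3, -271.9, 10.4, 20, np.float64(80.7))
(45, 8, [453.5, -269.8], [6.0, 9.1])
(55, 7, [452.9, -271.2], [6.0, 5.8])
(65, 4, [452.4, -270.4], [5.4, 7.3])
```

Emit:
arm_command(moves=[{"hand": 8, "xyz": [-1, -0.8, -10], "turn": [0, 0, 0]}, {"hand": 8, "xyz": [-1, -0.8, -20], "turn": [0, 0, 0]}, {"hand": 8, "xyz": [-1, -0.8, -30], "turn": [0, 0, 0]}, {"hand": 8, "xyz": [-1, -0.8, -40], "turn": [0, 0, 0]}, {"hand": 8, "xyz": [-1, -0.8, -50], "turn": [0, 0, 0]}, {"hand": 8, "xyz": [-1, -0.8, -60], "turn": [0, 0, 0]}, {"hand": 8, "xyz": [-1, -0.8, -70], "turn": [0, 0, 0]}, {"hand": 8, "xyz": [-1, -0.8, -80], "turn": [0, 0, 0]}, {"hand": 8, "xyz": [-1, -0.8, -80], "turn": [0, 0, 0]}])

```text
clock: 17.47
tcp_pos: [0.4527, -0.2751, 0.1112]
tool_rot: [0.081, -3.138, -0.002]
ft_force: [-0.7, 1.0, -0.5]
width: 0.189
grasp_force: 58.6
```

Emit:
arm_command(moves=[{"hand": 8, "xyz": [0, 0, -4], "turn": [0, 0, 0]}, {"hand": 8, "xyz": [0, 0, -7], "turn": [0, 0, 0]}, {"hand": 8, "xyz": [0, 0, -10], "turn": [0, 0, 0]}, {"hand": 8, "xyz": [0, 0, -13], "turn": [0, 0, 0]}, {"hand": 8, "xyz": [0, 0, -16], "turn": [0, 0, 0]}, {"hand": 8, "xyz": [0, 0, -17], "turn": [0, 0, 0]}, {"hand": 8, "xyz": [0, 0, -17], "turn": [0, 0, 0]}])

```text
clock: 18.05
tcp_pos: [0.4548, -0.2763, 0.098]
tool_rot: [-0.081, 3.138, 0.0]
ft_force: [-4.2, 2.5, 17.2]
width: 0.19
grasp_force: 60.8
```

Emit:
arm_command(moves=[{"hand": 8, "xyz": [0, 0, 2], "turn": [0, 0, 0]}, {"hand": 45, "xyz": [0, 0, 3], "turn": [0, 0, 0]}, {"hand": 45, "xyz": [0, 0, 3], "turn": [0, 0, 0]}, {"hand": 45, "xyz": [0, 0, 3], "turn": [0, 0, 0]}, {"hand": 45, "xyz": [0, 0, 3], "turn": [0, 0, 0]}, {"hand": 45, "xyz": [0, 0, 30], "turn": [0, 0, 0]}, {"hand": 45, "xyz": [0, 0, 70], "turn": [0, 0, 0]}, {"hand": 45, "xyz": [0, 0, 110], "turn": [0, 0, 0]}, {"hand": 45, "xyz": [0, 35, 140], "turn": [0, 0, -7]}, {"hand": 45, "xyz": [5, 70, 165], "turn": [0, 0, -14]}, {"hand": 45, "xyz": [10, 105, 165], "turn": [0, 0, -21]}, {"hand": 45, "xyz": [14, 140, 165], "turn": [0, 0, -28]}])

```text
clock: 19.05
tcp_pos: [0.4664, -0.1571, 0.2612]
tool_rot: [0.554, 3.089, 0.001]
ft_force: [0.5, 0.0, -0.1]
width: 0.524
grasp_force: 0.0
```

Emit:
arm_command(moves=[{"hand": 45, "xyz": [3, 30, 0], "turn": [0, 0, -7]}, {"hand": 45, "xyz": [6, 60, 0], "turn": [0, 0, -14]}, {"hand": 45, "xyz": [9, 90, 0], "turn": [0, 0, -21]}, {"hand": 45, "xyz": [12, 126, 0], "turn": [0, 0, -28]}, {"hand": 45, "xyz": [15, 126, 0], "turn": [0, 0, -35]}, {"hand": 45, "xyz": [15, 126, 0], "turn": [0, 0, -42]}, {"hand": 45, "xyz": [15, 126, 0], "turn": [0, 0, -49]}, {"hand": 45, "xyz": [15, 126, 0], "turn": [0, 0, -56]}, {"hand": 45, "xyz": [15, 126, 0], "turn": [0, 0, -62]}, {"hand": 45, "xyz": [15, 126, 0], "turn": [0, 0, -62]}, {"hand": 45, "xyz": [15, 126, 0], "turn": [0, 0, -62]}, {"hand": 45, "xyz": [15, 126, 0], "turn": [0, 0, -62]}])

```text
clock: 20.05
tcp_pos: [0.4806, -0.0314, 0.2595]
tool_rot: [-2.056, -2.375, 0.0]
ft_force: [0.7, -0.6, -0.4]
width: 0.527
grasp_force: 0.0
```

```bash
python3 - <<'E'
from h import *
s=get_state();c=camera("wrist");R,t=wristpose(s,c);print(s["tcp_pos"],s["tool_rot"],s["q"].round(2));save("w4",c["img"])
Rt=cv2.Rodrigues(np.array(s["tool_rot"]))[0];print("yaw of tool y",np.degrees(np.arctan2(Rt[1,1],Rt[0,1])))
def bar(c,R,t):
    X=cloud(c,R,t).reshape(-1,3);k=(X[:,2]>.155)&(X[:,2]<.172)&(abs(X[:,0]-.482)<.05)&(abs(X[:,1]-.025)<.12);p=X[k]
    l=cv2.fitLine((p[:,:2]).astype(np.float32),cv2.DIST_HUBER,0,.001,.001).ravel();print(len(p),l,"z",np.percentile(p[:,2],[5,50,95]).round(4),"y",np.percentile(p[:,1],[1,99]).round(4))
    q=X[(abs(X[:,2]-.092)<.004)&(abs(X[:,0]-.482)<.11)&(abs(X[:,1]-.025)<.11)]; print("plate",cv2.minAreaRect((q[:,:2]*1000).astype(np.float32)))
bar(c,R,t)
for n in("scene","side"):
    c=camera(n);R,t=P(c); bar(c,R,t);q=cloud(c,R,t).reshape(-1,3)
    for col in HUE:
        for st,ce,md,p in blobs(c,R,t,col):
            if md[2]>.08 and md[1]<.1: print(n,col,ce.round(1),md.round(4),np.percentile(p,[3,97],axis=0).round(3).tolist())
    hsv=cv2.cvtColor(c["img"],cv2.COLOR_RGB2HSV).reshape(-1,3);k=cv2.inRange(hsv[None],(8,110,60),(30,255,255))[0]>0
    k&=(q[:,2]>.195)&(q[:,2]<.235)&(q[:,1]>.25)&(q[:,1]<.42)&(q[:,0]>.5)&(q[:,0]<.7);p=q[k]
    l=cv2.fitLine(p[:,:2].astype(np.float32),cv2.DIST_HUBER,0,.001,.001).ravel()
    d=l[:2]*np.sign(l[0]);a=(p[:,:2]-l[2:])@d; print(n,"hook line",l,np.degrees(np.arctan2(d[1],d[0])))
    for lo in np.arange(-.08,.08,.008):
        m=(a>=lo)&(a<lo+.008)
        if m.sum()>2: print(round(lo+.004,3),m.sum(),np.median(p[m],0).round(4),np.percentile(p[m,2],[5,95]).round(3))
    k=(q[:,2]>.06)&(q[:,2]<.19)&(abs(q[:,0]-.665)<.06)&(abs(q[:,1]-.374)<.06); print("rod",k.sum(),np.median(q[k],0).round(4))
E
```

```text
[ 0.4805647  -0.03143413  0.25946832] [-2.05582789e+00 -2.37539292e+00  4.53002362e-04] [-0.92  0.17  0.98  2.01 -0.16  1.04  0.27]
yaw of tool y 8.249682326410657
3549 [ 0.04702938 -0.9988935   0.48122057  0.02747437] z [0.159  0.1636 0.1647] y [-0.0426  0.0887]
plate ((481.5376281738281, 22.502532958984375), (160.4795379638672, 160.46835327148438), 2.730695962905884)
259 [ 0.03899368 -0.99923944  0.48688918  0.02089554] z [0.1559 0.162  0.1652] y [-0.0408  0.0895]
plate ((483.5466003417969, 24.677696228027344), (164.94757080078125, 159.82113647460938), 2.58538818359375)
scene yellow [159.7 204.4] [ 0.5729 -0.3165  0.1106] [[0.565, -0.324, 0.09], [0.577, -0.311, 0.128]]
scene green [186.6 174.5] [ 0.4605 -0.2751  0.1254] [[0.451, -0.279, 0.121], [0.465, -0.271, 0.128]]
scene blue [229.8 182.3] [ 0.4683 -0.1615  0.1099] [[0.461, -0.168, 0.09], [0.474, -0.155, 0.128]]
scene hook line [0.8716084  0.4902028  0.5875792  0.32158226] 29.35391
-0.06 10 [0.5361 0.2963 0.2246] [0.221 0.226]
-0.052 25 [0.5431 0.2953 0.2212] [0.218 0.225]
-0.044 23 [0.5495 0.2997 0.2153] [0.211 0.219]
-0.036 24
[... 1405 characters left out ...]
6 0.2073] [0.205 0.21 ]
-0.036 34 [0.5603 0.3123 0.2092] [0.206 0.213]
-0.028 32 [0.5671 0.3167 0.2162] [0.213 0.219]
-0.02 40 [0.5743 0.3192 0.2217] [0.219 0.223]
-0.012 40 [0.5816 0.3232 0.2219] [0.221 0.223]
-0.004 39 [0.5884 0.3278 0.2218] [0.22  0.223]
0.004 41 [0.5955 0.3306 0.2217] [0.22  0.223]
0.012 40 [0.6021 0.336  0.222 ] [0.22  0.224]
0.02 41 [0.6092 0.3387 0.2217] [0.22  0.223]
0.028 42 [0.616  0.3431 0.2219] [0.22  0.223]
0.036 43 [0.6226 0.3467 0.2217] [0.22  0.223]
0.044 44 [0.6301 0.3509 0.2217] [0.22  0.223]
0.052 45 [0.6371 0.3549 0.2214] [0.219 0.223]
0.06 40 [0.6437 0.3587 0.2218] [0.22  0.223]
0.068 27 [0.6484 0.364  0.2222] [0.22  0.231]
rod 325 [0.662  0.3741 0.1192]
```

View pics/w4.png

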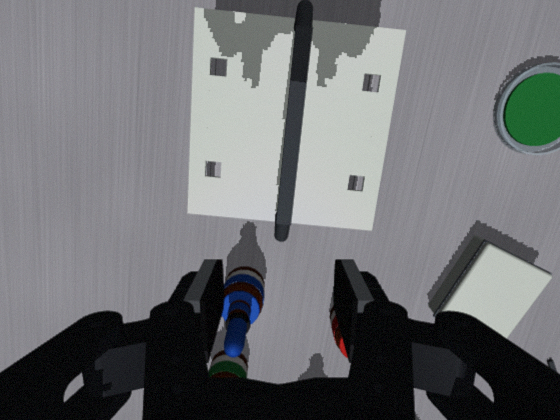

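All three droppers are home, with tops at z 0.127–0.128. The wrist view shows the rack empty, all four holes clear, and the bar running from (305,5) to (281,235). I'll grip the bar 35 mm from its middle so the fingers stay clear of the hook strap.

Emit:
arm_command(moves=[{"hand": 45, "xyz": [2, 20, 0], "turn": [0, 0, -5.5]}, {"hand": 45, "xyz": [2, 20, -20], "turn": [0, 0, -5.5]}, {"hand": 45, "xyz": [2, 20, -40], "turn": [0, 0, -5.5]}, {"hand": 45, "xyz": [2, 20, -65], "turn": [0, 0, -5.5]}, {"hand": 45, "xyz": [2, 20, -90], "turn": [0, 0, -5.5]}, {"hand": 45, "xyz": [2, 20, -110], "turn": [0, 0, -5.5]}, {"hand": 45, "xyz": [2, 20, -118], "turn": [0, 0, -5.5]}, {"hand": 45, "xyz": [2, 20, -118], "turn": [0, 0, -5.5]}, {"hand": 45, "xyz": [2, 20, -118], "turn": [0, 0, -5.5]}, {"hand": 45, "xyz": [2, 20, -118], "turn": [0, 0, -5.5]}])

```text
clock: 21.03
tcp_pos: [0.4836, -0.0116, 0.1427]
tool_rot: [2.171, 2.269, 0.002]
ft_force: [0.3, -0.4, 1.0]
width: 0.526
grasp_force: 0.0
```

Emit:
arm_command(moves=[{"hand": 2, "xyz": [0, 0, 0], "turn": [0, 0, 0]}, {"hand": 2, "xyz": [0, 0, 0], "turn": [0, 0, 0]}, {"hand": 2, "xyz": [0, 0, 0], "turn": [0, 0, 0]}, {"hand": 2, "xyz": [0, 0, 0], "turn": [0, 0, 0]}, {"hand": 2, "xyz": [0, 0, 0], "turn": [0, 0, 0]}, {"hand": 2, "xyz": [0, 0, 0], "turn": [0, 0, 0]}, {"hand": 2, "xyz": [0, 0, 0], "turn": [0, 0, 0]}])

```text
clock: 21.62
tcp_pos: [0.4833, -0.0113, 0.1424]
tool_rot: [2.171, 2.27, 0.002]
ft_force: [-1.6, 0.8, 7.0]
width: 0.104
grasp_force: 58.8
```

Emit:
arm_command(moves=[{"hand": 2, "xyz": [0, 0, 10], "turn": [0, 0, 0]}, {"hand": 2, "xyz": [0, 0, 25], "turn": [0, 0, 0]}, {"hand": 2, "xyz": [0, 0, 45], "turn": [0, 0, 0]}, {"hand": 2, "xyz": [0, 0, 65], "turn": [0, 0, 0]}, {"hand": 2, "xyz": [0, 0, 87], "turn": [0, 0, 0]}, {"hand": 2, "xyz": [-2, 25, 87], "turn": [0, 0, 3]}, {"hand": 2, "xyz": [-4, 50, 87], "turn": [0, 0, 7]}, {"hand": 2, "xyz": [-7, 80, 87], "turn": [0, 0, 11]}, {"hand": 2, "xyz": [-10, 110, 87], "turn": [0, 0, 15]}, {"hand": 2, "xyz": [-13, 140, 87], "turn": [0, 0, 19]}, {"hand": 2, "xyz": [-16, 170, 87], "turn": [0, 0, 23]}, {"hand": 2, "xyz": [-19, 195, 87], "turn": [0, 0, 27]}])

```text
clock: 22.62
tcp_pos: [0.4628, 0.1856, 0.2289]
tool_rot: [-1.575, -2.718, 0.0]
ft_force: [0.1, -0.1, -1.9]
width: 0.104
grasp_force: 58.8
```

Emit:
arm_command(moves=[{"hand": 2, "xyz": [-1, 15, 0], "turn": [0, 0, 0]}, {"hand": 2, "xyz": [-1, 28, 0], "turn": [0, 0, 0]}, {"hand": 2, "xyz": [-1, 28, 0], "turn": [0, 0, 0]}, {"hand": 2, "xyz": [-1, 28, 0], "turn": [0, 0, 0]}, {"hand": 2, "xyz": [-1, 28, 0], "turn": [0, 0, 0]}, {"hand": 2, "xyz": [-1, 28, 0], "turn": [0, 0, 0]}])

```text
clock: 23.12
tcp_pos: [0.463, 0.2096, 0.2286]
tool_rot: [1.586, 2.712, -0.001]
ft_force: [-0.1, -1.4, -3.6]
width: 0.102
grasp_force: 58.8
```

```bash
cat > hang.py <<'E'
from h import *
import sys
s=get_state();print(s["clock"],s["tcp_pos"],s["ft_force"],s["width"]);Rt=cv2.Rodrigues(np.array(s["tool_rot"]))[0]
yaw=np.degrees(np.arctan2(Rt[1,1],Rt[0,1]));print("yaw",yaw,"tilt",Rt[:,2].round(3))
tcp=np.array(s["tcp_pos"]);ims=[]
for n in("wrist","scene","side"):
    c=camera(n);R,t=wristpose(s,c) if n=="wrist" else P(c);X=cloud(c,R,t);q=X.reshape(-1,3)
    save(sys.argv[1]+n,c["img"])
    hsv=cv2.cvtColor(c["img"],cv2.COLOR_RGB2HSV).reshape(-1,3);br=cv2.inRange(hsv[None],(8,100,50),(30,255,255))[0]>0
    k=br&(q[:,2]>.195)&(q[:,2]<.235)&(q[:,1]>.25)&(q[:,1]<.42)&(q[:,0]>.5)&(q[:,0]<.7);p=q[k];print(n,"hook",k.sum())
    if k.sum()>30:
        l=cv2.fitLine(p[:,:2].astype(np.float32),cv2.DIST_HUBER,0,.001,.001).ravel();d=l[:2]*np.sign(l[0]);a=(p[:,:2]-l[2:])@d
        print(" line",l[2:].round(4),"ang",np.degrees(np.arctan2(d[1],d[0])).round(2),"tip",(l[2:]+d*np.percentile(a,1)).round(4))
        for lo in np.arange(-.1,.06,.006):
            m=(a>=lo)&(a<lo+.006)
            if m.sum()>2 and np.median(p[m,2])<.2195: print("  ",p[m].mean(0).round(4))
    gray=(hsv[:,1]<90)&(hsv[:,2]<130)
    u=np.array([np.cos(np.radians(yaw)),np.sin(np.radians(yaw))]);w=np.array([-u[1],u[0]]);rel=(q[:,:2]-tcp[:2]);a=rel@u;b=rel@w
    k=(abs(a)<.03)&(b>.016)&(b<.09)&(abs(q[:,2]-tcp[2]-.019)<.012)&~br;p=q[k]
    if k.sum()>10:print(" bar",k.sum(),"along-u mean",a[k].mean().round(4),"z",np.percentile(p[:,2],[5,50,95]).round(4),"slope",np.polyfit(b[k],p[:,2],1)[0].round(3),"skew",np.polyfit(b[k],a[k],1)[0].round(3))
E
python3 hang.py g1
```

```text
23.1167 [0.46297886 0.20961771 0.22859609] [-0.05874877 -1.39703465 -3.58626987] 0.10161357474722535
yaw 29.348397376515226 tilt [-0.    -0.001 -1.   ]
wrist hook 1077
 line [0.5381 0.2941] ang 23.61 tip [0.5308 0.2909]
   [0.542  0.2973 0.2185]
   [0.5475 0.2979 0.214 ]
   [0.5502 0.3036 0.2067]
 bar 7408 along-u mean -0.0008 z [0.2484 0.2495 0.2505] slope -0.007 skew -0.001
scene hook 276
 line [0.5925 0.3248] ang 29.52 tip [0.5383 0.2941]
   [0.5493 0.3006 0.2137]
   [0.5539 0.305  0.2093]
   [0.5609 0.3045 0.2066]
   [0.5679 0.306  0.2085]
   [0.5745 0.3079 0.2133]
 bar 133 along-u mean 0.0054 z [0.2406 0.2474 0.2508] slope 0.003 skew -0.032
side hook 726
 line [0.6051 0.3368] ang 30.3 tip [0.5332 0.2948]
   [0.542  0.2998 0.2182]
   [0.547  0.3033 0.213 ]
   [0.5527 0.3055 0.2083]
   [0.5572 0.3099 0.2067]
   [0.5626 0.3124 0.2115]
   [0.5672 0.3162 0.2161]
 bar 297 along-u mean 0.001 z [0.2414 0.2498 0.2513] slope -0.004 skew -0.002
```

View pics/g1wrist.png

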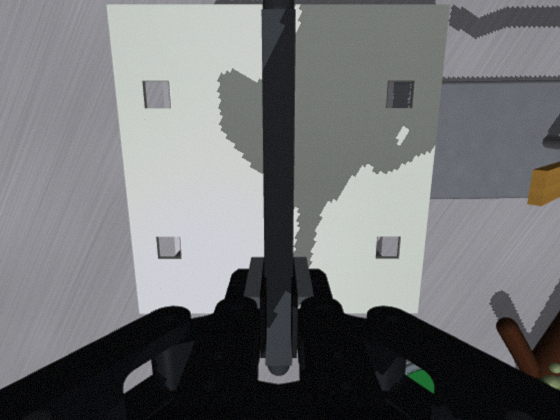

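The wrist view shows the bar held level and vertical in the picture at column 280. The hook tip enters at (540,185), on line with the bar's middle to about 3 mm. I advance along the hook axis at this height.

Emit:
arm_command(moves=[{"hand": 2, "xyz": [10, 8, 0], "turn": [0, 0, 0.5]}, {"hand": 2, "xyz": [25, 16, 0], "turn": [0, 0, 0.5]}, {"hand": 2, "xyz": [40, 25, 0], "turn": [0, 0, 0.5]}, {"hand": 2, "xyz": [55, 34, 0], "turn": [0, 0, 0.5]}, {"hand": 2, "xyz": [70, 42, 0], "turn": [0, 0, 0.5]}, {"hand": 2, "xyz": [85, 51, 0], "turn": [0, 0, 0.5]}, {"hand": 2, "xyz": [98, 59, 0], "turn": [0, 0, 0.5]}, {"hand": 2, "xyz": [111, 66, 0], "turn": [0, 0, 0.5]}, {"hand": 2, "xyz": [111, 66, 0], "turn": [0, 0, 0.5]}, {"hand": 2, "xyz": [111, 66, 0], "turn": [0, 0, 0.5]}, {"hand": 2, "xyz": [111, 66, 0], "turn": [0, 0, 0.5]}])

```text
clock: 24.18
tcp_pos: [0.5731, 0.2766, 0.2283]
tool_rot: [-1.571, -2.72, 0.002]
ft_force: [0.4, -0.9, -2.1]
width: 0.1
grasp_force: 58.8
```

```bash
python3 hang.py g2; python3 - <<'E'
import cv2,numpy as np
a=cv2.imread("pics/g2wrist.png");b=cv2.imread("pics/g2side.png")[200:420,120:400]
cv2.imwrite("pics/g2.png",np.hstack([cv2.resize(a,(400,300)),cv2.resize(b,(382,300))]))
E
```

```text
24.1833 [0.57314465 0.27657074 0.22827769] [ 0.41593331 -0.88160885 -2.11575952] 0.09978555321876025
yaw 29.986502493277786 tilt [-0.001 -0.001 -1.   ]
wrist hook 10807
 line [0.5961 0.3278] ang 30.1 tip [0.5333 0.2914]
   [0.5432 0.2972 0.218 ]
   [0.5481 0.2999 0.2134]
   [0.5643 0.3093 0.2111]
   [0.5693 0.3123 0.216 ]
 bar 7386 along-u mean -0.0008 z [0.2481 0.2491 0.2502] slope -0.006 skew -0.001
scene hook 213
 line [0.6047 0.3321] ang 29.25 tip [0.5494 0.3011]
   [0.5513 0.3042 0.2114]
   [0.5564 0.3048 0.2074]
   [0.562  0.3055 0.2059]
   [0.5767 0.3068 0.2151]
 bar 125 along-u mean 0.0053 z [0.2408 0.246  0.2507] slope 0.037 skew -0.049
side hook 619
 line [0.5978 0.3326] ang 29.89 tip [0.5336 0.2956]
   [0.5518 0.3054 0.2086]
   [0.555  0.3082 0.2067]
   [0.5599 0.3124 0.2097]
   [0.5652 0.3153 0.2149]
 bar 293 along-u mean 0.0002 z [0.2427 0.2499 0.2513] slope -0.008 skew 0.002
```

View pics/g2.png

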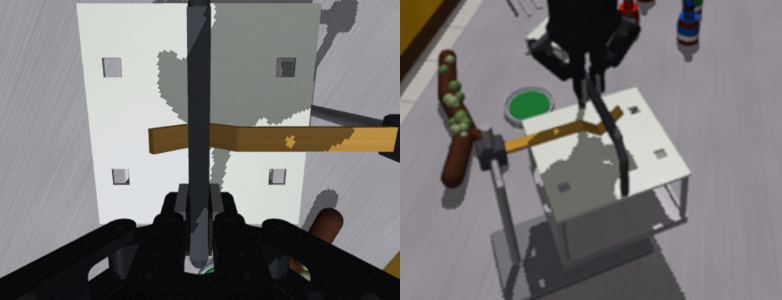

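The hook strap is under the bar's middle in the wrist view, crossing at about (200,137) of the crop, and its tip has passed the bar. I correct about 2 mm and lower onto the seat.

Emit:
arm_command(moves=[{"hand": 2, "xyz": [2.4, -0.7, 0], "turn": [0, 0, 0]}, {"hand": 2, "xyz": [2.4, -0.7, -5], "turn": [0, 0, 0]}, {"hand": 2, "xyz": [2.4, -0.7, -10], "turn": [0, 0, 0]}, {"hand": 2, "xyz": [2.4, -0.7, -15], "turn": [0, 0, 0]}, {"hand": 2, "xyz": [2.4, -0.7, -20], "turn": [0, 0, 0]}, {"hand": 2, "xyz": [2.4, -0.7, -24], "turn": [0, 0, 0]}, {"hand": 2, "xyz": [2.4, -0.7, -26], "turn": [0, 0, 0]}, {"hand": 2, "xyz": [2.4, -0.7, -26], "turn": [0, 0, 0]}, {"hand": 2, "xyz": [2.4, -0.7, -26], "turn": [0, 0, 0]}])

```text
clock: 25.08
tcp_pos: [0.5761, 0.2768, 0.2024]
tool_rot: [1.57, 2.721, -0.001]
ft_force: [0.4, 0.2, -2.6]
width: 0.102
grasp_force: 58.8
```

Emit:
arm_command(moves=[{"hand": 2, "xyz": [0, 0, -1], "turn": [0, 0, 0]}, {"hand": 2, "xyz": [0, 0, -2], "turn": [0, 0, 0]}, {"hand": 2, "xyz": [0, 0, -3], "turn": [0, 0, 0]}, {"hand": 2, "xyz": [0, 0, -3], "turn": [0, 0, 0]}])

```text
clock: 25.42
tcp_pos: [0.576, 0.2769, 0.1995]
tool_rot: [-1.57, -2.721, 0.0]
ft_force: [-0.5, 0.1, -3.0]
width: 0.103
grasp_force: 58.8
```

```bash
python3 hang.py g3
```

```text
25.4167 [0.57599845 0.27686863 0.19946297] [-0.52824045  0.11677717 -3.03811752] 0.1028803602564922
yaw 30.049942517866977 tilt [-0. -0. -1.]
wrist hook 14689
 line [0.5876 0.323 ] ang 30.05 tip [0.5332 0.2915]
   [0.5452 0.2984 0.2161]
   [0.5503 0.3015 0.2111]
   [0.5533 0.3029 0.2089]
   [0.5628 0.3093 0.2106]
   [0.5661 0.3105 0.2128]
   [0.5712 0.3136 0.2178]
 bar 7611 along-u mean -0.001 z [0.2191 0.2203 0.2214] slope -0.001 skew 0.005
scene hook 182
 line [0.6136 0.337 ] ang 29.84 tip [0.5624 0.3077]
 bar 123 along-u mean 0.0065 z [0.2113 0.217  0.222 ] slope 0.049 skew -0.121
side hook 631
 line [0.5963 0.3317] ang 30.06 tip [0.5337 0.2955]
   [0.5441 0.3002 0.2166]
   [0.548  0.303  0.2126]
   [0.5585 0.3157 0.2085]
   [0.5639 0.314  0.2133]
   [0.5691 0.3168 0.2179]
 bar 327 along-u mean -0.0005 z [0.2119 0.2208 0.2224] slope 0.008 skew 0.02
```

Emit:
arm_command(moves=[{"hand": 2, "xyz": [0, 0, -1], "turn": [0, 0, 0]}, {"hand": 2, "xyz": [0, 0, -1.5], "turn": [0, 0, 0]}, {"hand": 2, "xyz": [0, 0, -2], "turn": [0, 0, 0]}, {"hand": 2, "xyz": [0, 0, -2], "turn": [0, 0, 0]}])

```text
clock: 25.9
tcp_pos: [0.5763, 0.2769, 0.198]
tool_rot: [1.57, 2.721, 0.001]
ft_force: [-0.3, 1.2, 1.3]
width: 0.1
grasp_force: 59.3
```

Emit:
arm_command(moves=[{"hand": 2, "xyz": [0, 0, -0.5], "turn": [0, 0, 0]}, {"hand": 2, "xyz": [0, 0, -0.5], "turn": [0, 0, 0]}, {"hand": 12, "xyz": [0, 0, -0.5], "turn": [0, 0, 0]}, {"hand": 15, "xyz": [0, 0, -0.5], "turn": [0, 0, 0]}, {"hand": 20, "xyz": [0, 0, -0.5], "turn": [0, 0, 0]}, {"hand": 28, "xyz": [0, 0, -0.5], "turn": [0, 0, 0]}, {"hand": 36, "xyz": [0, 0, -0.5], "turn": [0, 0, 0]}, {"hand": 40, "xyz": [0, 0, -0.5], "turn": [0, 0, 0]}, {"hand": 40, "xyz": [0, 0, -0.5], "turn": [0, 0, 0]}, {"hand": 40, "xyz": [0, 0, -0.5], "turn": [0, 0, 0]}])

```text
clock: 26.73
tcp_pos: [0.5761, 0.2769, 0.197]
tool_rot: [1.57, 2.721, -0.0]
ft_force: [-0.5, -1.1, 0.5]
width: 0.465
grasp_force: 0.0
```

```bash
python3 hang.py g4; python3 - <<'E'
import cv2,numpy as np
a=cv2.imread("pics/g4scene.png")[120:320,330:560];b=cv2.imread("pics/g4side.png")[200:420,120:400]
cv2.imwrite("pics/g4.png",np.hstack([cv2.resize(a,(345,300)),cv2.resize(b,(382,300))]))
E
```

```text
26.7333 [0.5760752  0.27686447 0.19703619] [-0.48435763 -1.05066     0.49861331] 0.4645304866515645
yaw 30.044695394206393 tilt [-0. -0. -1.]
wrist hook 14959
 line [0.5868 0.3225] ang 30.02 tip [0.5331 0.2915]
   [0.5443 0.298  0.2169]
   [0.5494 0.3011 0.2119]
   [0.5525 0.3024 0.2098]
   [0.5622 0.3082 0.2091]
   [0.5652 0.31   0.212 ]
   [0.5704 0.3131 0.217 ]
 bar 7511 along-u mean -0.0024 z [0.2166 0.2179 0.2191] slope -0.011 skew -0.002
scene hook 160
 line [0.6167 0.3392] ang 28.99 tip [0.5674 0.3119]
 bar 47 along-u mean 0.0021 z [0.2079 0.216  0.2209] slope -0.089 skew 0.111
side hook 635
 line [0.5984 0.3328] ang 30.44 tip [0.5339 0.2949]
   [0.5457 0.3016 0.2151]
   [0.5485 0.3062 0.214 ]
   [0.5614 0.3128 0.2108]
   [0.5657 0.3157 0.2151]
 bar 337 along-u mean -0.002 z [0.2105 0.2181 0.2203] slope -0.014 skew 0.017
```

View pics/g4.png

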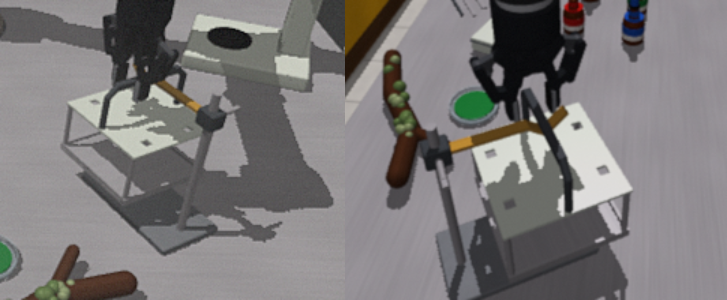

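The rack hangs level in the hook's V with the fingers open. I retreat straight up and let it settle.

Emit:
arm_command(moves=[{"hand": 40, "xyz": [0, 0, 10], "turn": [0, 0, 0]}, {"hand": 40, "xyz": [0, 0, 25], "turn": [0, 0, 0]}, {"hand": 40, "xyz": [0, 0, 50], "turn": [0, 0, 0]}, {"hand": 40, "xyz": [0, 0, 80], "turn": [0, 0, 0]}, {"hand": 40, "xyz": [0, 0, 110], "turn": [0, 0, 0]}, {"hand": 40, "xyz": [-20, -30, 120], "turn": [0, 0, 0]}, {"hand": 40, "xyz": [-40, -60, 120], "turn": [0, 0, 0]}, {"hand": 40, "xyz": [-60, -90, 120], "turn": [0, 0, 0]}, {"hand": 40, "xyz": [-60, -120, 120], "turn": [0, 0, 0]}, {"hand": 40, "xyz": [-60, -150, 120], "turn": [0, 0, 0]}, {"hand": 40, "xyz": [-60, -150, 120], "turn": [0, 0, 0]}, {"hand": 40, "xyz": [-60, -150, 120], "turn": [0, 0, 0]}])

```text
clock: 27.88
tcp_pos: [0.5163, 0.1247, 0.3182]
tool_rot: [1.575, 2.718, 0.003]
ft_force: [-0.3, 0.9, -0.1]
width: 0.468
grasp_force: 0.0
```

Emit:
arm_command(moves=[{"hand": 40, "xyz": [0, 0, 0], "turn": [0, 0, 0]}, {"hand": 40, "xyz": [0, 0, 0], "turn": [0, 0, 0]}, {"hand": 40, "xyz": [0, 0, 0], "turn": [0, 0, 0]}, {"hand": 40, "xyz": [0, 0, 0], "turn": [0, 0, 0]}, {"hand": 40, "xyz": [0, 0, 0], "turn": [0, 0, 0]}, {"hand": 40, "xyz": [0, 0, 0], "turn": [0, 0, 0]}, {"hand": 40, "xyz": [0, 0, 0], "turn": [0, 0, 0]}, {"hand": 40, "xyz": [0, 0, 0], "turn": [0, 0, 0]}, {"hand": 40, "xyz": [0, 0, 0], "turn": [0, 0, 0]}, {"hand": 40, "xyz": [0, 0, 0], "turn": [0, 0, 0]}, {"hand": 40, "xyz": [0, 0, 0], "turn": [0, 0, 0]}, {"hand": 40, "xyz": [0, 0, 0], "turn": [0, 0, 0]}])

```text
clock: 28.88
tcp_pos: [0.5161, 0.1268, 0.3171]
tool_rot: [1.57, 2.721, -0.0]
ft_force: [0.4, 0.3, 0.0]
width: 0.471
grasp_force: 0.0
```

```bash
python3 - <<'E'
from h import *
def bar(tag):
    for n in("scene","side"):
        c=camera(n);R,t=P(c);q=cloud(c,R,t).reshape(-1,3);hsv=cv2.cvtColor(c["img"],cv2.COLOR_RGB2HSV).reshape(-1,3)
        k=(hsv[:,1]<60)&(hsv[:,2]>110)&(abs(q[:,2]-.147)<.012)&(abs(q[:,0]-.558)<.13)&(abs(q[:,1]-.307)<.13);p=q[k]
        pl=np.linalg.lstsq(np.c_[p[:,:2],np.ones(len(p))],p[:,2],rcond=None)[0]
        print(tag,n,k.sum(),"plate z",np.median(p[:,2]).round(4),"slope",pl[:2].round(3),cv2.minAreaRect((p[:,:2]*1000).astype(np.float32)))
        save("f"+n,c["img"])
        if tag=="a":
            for col in HUE:
                for st,ce,md,p in blobs(c,R,t,col):
                    if md[2]>.05 and md[1]<.1: print(n,col,md.round(4),np.percentile(p[:,2],[3,97]).round(3))
bar("a");bar("b");s=get_state();print(s["clock"],s["tcp_pos"])
a=cv2.imread("pics/fscene.png")[100:320,130:560];b=cv2.imread("pics/fside.png")[140:420,110:420]
cv2.imwrite("pics/f.png",np.hstack([cv2.resize(a,(440,300)),cv2.resize(b,(332,300))]))
E
```

```text
a scene 2308 plate z 0.1456 slope [ 0.007 -0.   ] ((559.4076538085938, 307.8955078125), (162.96473693847656, 163.8077392578125), 30.404319763183594)
scene red [ 0.5967 -0.1817  0.0601] [0.055 0.081]
scene yellow [ 0.5724 -0.3166  0.1094] [0.088 0.127]
scene yellow [ 0.5746 -0.3139  0.0607] [0.054 0.075]
scene green [ 0.4588 -0.2737  0.1259] [0.122 0.128]
scene green [ 0.4673 -0.279   0.0598] [0.058 0.068]
scene blue [ 0.4691 -0.1612  0.1112] [0.092 0.127]
scene blue [ 0.4699 -0.1595  0.0604] [0.057 0.073]
a side 3001 plate z 0.146 slope [ 0.006 -0.004] ((572.9766845703125, 316.7453918457031), (199.67918395996094, 161.44161987304688), 30.514554977416992)
side red [ 0.5844 -0.1763  0.0605] [0.043 0.076]
side yellow [ 0.5625 -0.3136  0.11  ] [0.07  0.128]
side yellow [ 0.5613 -0.3091  0.0612] [0.054 0.324]
side green [ 0.4525 -0.2705  0.1248] [0.122 0.129]
side green [ 0.4396 -0.2694  0.0609] [0.058 0.071]
side blue [ 0.4595 -0.1569  0.1102] [0.089 0.127]
side blue [ 0.4574 -0.1536  0.0603] [0.006 0.075]
b scene 2323 plate z 0.1456 slope [ 0.008 -0.005] ((559.8294067382812, 306.6697082519531), (164.44219970703125, 164.23373413085938), 29.911893844604492)
b side 3007 plate z 0.146 slope [ 0.006 -0.007] ((572.5677490234375, 316.9132995605469), (200.56935119628906, 161.87315368652344), 30.935819625854492)
29.0833 [0.51605715 0.12681665 0.31706739]
```

View pics/f.png

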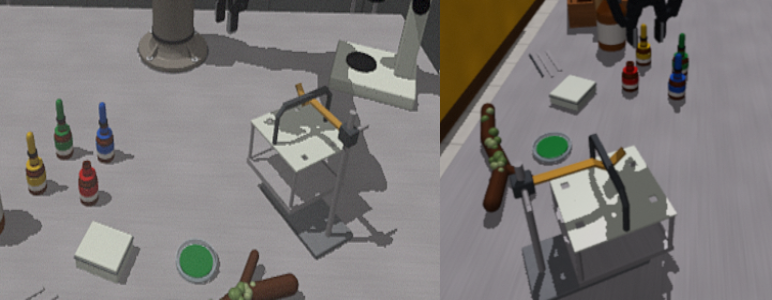

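The rack hangs level and still: the plate is at z 0.146 in both looks. All three droppers are home, the red bottle is open, and the bystander items have not moved. I hand it in.

```bash
python3 -c "
from workcell import r
print(r.sign_off())"
```

```text
the job is handed in; nothing more can be done
None
```

The yellow, blue and green droppers are seated in their own bottles, the red bottle stays open because its dropper was not in the rack, and the empty rack hangs level and at rest on the hook; the job is handed in at about 29 s of the 210 s allowed.

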